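# Load the bearing dryer, lock its basket and start it

### The arm

A 6-joint arm with a two-finger parallel gripper is mounted at the origin on a cart in front of the work surface, level with it; the furniture and walls round the work are solid. World frame = base frame: x ahead of the robot, y to its left, z up, the work surface at z = 0. Lengths are in m, angles in rad, forces in N, time in s.
With the tool pointing down it reaches from about 0.325 to 0.925 m from the base axis. Payload 3.1 kg.
Tool frame: the origin (TCP) lies on the mounting face of the last link; the fingertips stand 173 mm ahead of it and the grasp point (between the pads) lies 155 mm ahead of it; z points along the fingers, y is the direction in which the jaws open and shut (so a half turn about z gives the same grasp; the last joint's range is limited). The gripper opens to 85 mm and grips with 20 to 120 N. Pads are 22 mm wide; open, the fingers measure 114 mm over their backs; the gripper's body (76 mm by 85 mm) begins 54 mm behind the grasp point. The pads swing forward as they close: fully open they stand 13 mm farther back than shut.
Start: joints at [1.127, 0.217, 1.613, -0, 1.311, -0.112], TCP at [0.204, 0.591, 0.405] pointing down, gripper open.
Joint ranges: [-2.75, 2.75], [-0.78, 2.1], [0.31, 2.55], [-1.13, 4.27], [0.13, 2.63], [-2.58, 2.58]. Speed limits (rad/s): [2.79, 2.79, 3.14, 3.14, 3.14, 3.14].

### API

Orientations are given as a unit quaternion [x, y, z, w].
In Python, from workcell import robot gives the robot as it stands. Calls block until the motion is done:
- robot.move_pose(position, orientation): joint-space move of the TCP to a pose.
- robot.movel(position, ori=None, vel=0.15, contact_N=None): straight line of the TCP; ori=None keeps the orientation; vel is the mean speed in m/s. With contact_N (N) it stops when the force on the tool has changed by that much, and returns True; else False.
- robot.move_j(angles): joint-space move.
- robot.gripper_to(opening): opening from 0.0 (shut) to 1.0 (fully open); the grip force is fixed at half the most; returns when the fingers have stopped.
- robot.pause(seconds).
- robot.ik(position, orientation): joint angles nearest the present ones, or None.
- robot.state(): the state.
- robot.get_image(name): name is "scene" or "top" or "wrist"; returns a dict with "pixels" (400x640x3 uint8, blue, green, red), "vfov" (degrees; the focal length in pixels is half the picture's height over the tangent of half this angle, whatever the lens; pixels are square), "cx", "cy" (the principal point, pixels), "k1" (the pictures are not rectified: a ray, as slopes to the right and down, at radius r is drawn at 1 + k1 r^2 times it, then the intrinsics apply), "R" (3x3) and "t" (3): a world point X has camera coordinates R X + t. Camera axes: x right, y down, z forward; pixel columns grow to the right and rows downward; lengths in m; the calibration is good to about 2 mm. A picture is of the moment at which its call begins. There is no depth.
A pose or a line that the arm cannot do raises robot.Unreachable and nothing moves.
- robot.sign_off(): hands the job in, once; it reports no verdict.
The state is a dict: "time": time; "joint_positions": joint angles; "dq": joint speeds; "tau": joint torques, N m; "eef_pos": TCP position; "tcp_rot": TCP orientation; "contact_force": force on the tool from outside, world axes, zero at the start; "wrist_torque": the same for the moment, N m; "opening": opening from 0.0 (shut) to 1.0 (fully open).
Only numpy, scipy, OpenCV 4.12 (cv2) and the standard library are available. Lean on these libraries where they do the work, as an engineer would, in place of code of your own. Each camera call takes 0.05 s, during which the arm holds its last target.

### The job

Dry the washed bearings: put every loose bearing on the bench into the dryer basket, then twist the basket up into the bayonet mouth of the dryer head until its lugs drop into their pockets and it hangs there by itself. Then push the locking pin fully home, down to its collar, through the eye on the head and the eye of the basket, and last of all flip the dryer's switch fully over to on. Leave the other tools where they lie.

Things in the scene. Friction and masses are not known exactly. Their poses are not given: they have to be found in the camera images.
- dryer: Grey bench dryer, fixed. Round head 114 mm across (underside 125 mm, top 159 mm above the bench) juts out to -x over a base plate 12 mm high (x -73 to 117 mm, y +-75 mm); column and dark motor, 217 mm high, behind at x > 57 mm. Origin on the bench under the head's axis. The head's underside is a bayonet mouth for the basket: bore 82 mm, 3 mm play all round, three slots
- dryer_head (a point): point on the head's axis at the mouth, 125 mm up; axes as the dryer's. The lugs enter the slots when the basket's yaw is the dryer's less 45 degrees (+-4; handle to the front left). Lift until the underside is 78 to 85 mm up (roof at 85), then turn counter-clockwise seen from above (yaw growing) to a solid stop 1.5 degrees past the dryer's yaw; then lower
- dryer_seat (a point): where the basket's origin lies when locked: on the head's axis 75 mm above the bench, with the yaw of the dryer (+-1.5 degrees; handle to the dryer's -x). Lowered there from 78 mm, the lugs drop 3 mm behind a step into pockets and it hangs by itself. Before, offered up under the head, its rim must be below 125 mm
- dryer_eye (a point): centre of the upper face of the head's pin eye: a lug on the head's right side (72 mm from its axis to the dryer's -y), 8 mm thick, with an upright 11 mm round hole
- basket: Loose aluminium basket of about 0.22 kg, standing on the bench. Cup 76 mm outside, 69 mm inside, 62 mm high, inner floor 26 mm above the underside; open top with three lugs 6 mm thick on the rim (reaching 47 mm from the axis). Origin at the centre of its underside, z up, the handle points along its -x. Carry it level; held by the handle alone its cup droops a degree or two.
- basket_handle (a point): centre of the basket's black rubber hand grip, 122 mm from the cup's axis along the basket's -x and 29.5 mm above its underside. The grip is a level bar 66 mm long (85 to 151 mm from the axis), 18 mm wide and 17 mm high; when hanging in the dryer, a grasp there from above clears the head
- basket_axis (a point): point on the cup's axis half-way up, 31 mm above its underside
- basket_eye (a point): centre of the hole (14 mm, upright, in a 6 mm plate) of the basket's pin eye, 72 mm from the cup's axis to the basket's -y and 33 mm above its underside; comes to lie 25 mm below the dryer eye when the basket is locked
- pin: Loose locking pin, 106 mm long, 50 g, standing 46 mm deep in the hole of a fixed dark steel block 60 x 60 x 50 mm; lift it straight up to free it. Origin at the centre of its lower tip, z up along the pin. From below: tapered tip 10 mm long (3.6 mm across at its end), 8 mm shank up to 46 mm, collar 20 mm across (46 to 50 mm up), neck 10 mm across, black round knob 18 mm across from 74 to 106 mm up
- pin_grip (a point): centre of the pin's knob (18 mm across, 32 mm high), 90 mm above its tip; grip it here
- pin_tip (a point): the pin's lower tip; 46 mm below the underside of the collar, so 46 mm below the dryer eye when fully home
- switch (a joint): toggle lever of the dryer's switch box: 0 is off (leaning to the box's -x), 1.0 rad is fully on (leaning to its +x); stays where it is left, turns with little force
- switch_tip (a point): centre of the lever's black ball (26 mm across), 60 mm from its hinge, which runs along the box's y 22 mm above the bench; the ball is about 75 mm up at either end and 82 mm in the middle of its swing, 29 mm to the box's -x of the hinge when off and as far to +x when on
- switch_base: fixed switch box, 70 x 50 x 25 mm; origin at the centre of its underside, below the lever's hinge; its +x is the on side
- bearing_a_center (a point): centre of a sealed steel ring bearing, 30 mm outside and 12 mm thick, lying flat on the bench (centre 6 mm up), to be gripped across its outside; may be absent (None)
- bearing_b_center (a point): centre of a sealed steel ring bearing, 30 mm outside and 12 mm thick, lying flat on the bench (centre 6 mm up), to be gripped across its outside; may be absent (None)
- bearing_c_center (a point): centre of a sealed steel ring bearing, 28 mm outside and 8 mm thick, lying flat on the bench (centre 4 mm up), to be gripped across its outside; may be absent (None)
- bearing_d_center (a point): centre of a sealed steel ring bearing, 24 mm outside and 7 mm thick, lying flat on the bench (centre 3.5 mm up), to be gripped across its outside; may be absent (None)
- tape_roll: roll of black tape 66 mm across and 19 mm high, leave it alone
- cone_spanner: thin cone spanner 148 mm long, leave it alone
Mind the look-alikes: they are no part of the job. What is shaped like the switch_base but red is not meant.

How it is judged:
On the way, in this order (a step that is already met when the one before it is completed fails the run):
1. every bearing lies in the basket (horizontal distance between each of bearing_a_center, bearing_b_center, bearing_c_center, bearing_d_center and basket_axis below 0.036 m and z of bearing_a_center in the frame of basket between 0.02 and 0.068 m and z of bearing_b_center in the frame of basket between 0.02 and 0.068 m and z of bearing_c_center in the frame of basket between 0.02 and 0.068 m and z of bearing_d_center in the frame of basket between 0.02 and 0.068 m), for 0.2 s.
2. the basket hangs locked in the dryer head, let go, its lugs down in their pockets (horizontal distance between basket and dryer_head below 0.005 m and z of basket in the frame of dryer between 0.072 and 0.0775 m and y of basket_handle in the frame of dryer between -0.009 and 0.009 m and x of basket_handle in the frame of dryer below -0.1 m and angle between basket's own z axis and vertical below 0.06 rad and contact force between the fingers and basket below 0.5 N), for 0.3 s.
3. the pin is home through both eyes (horizontal distance between basket and dryer_head below 0.005 m and z of basket in the frame of dryer between 0.072 and 0.0775 m and y of basket_handle in the frame of dryer between -0.009 and 0.009 m and x of basket_handle in the frame of dryer below -0.1 m and angle between basket's own z axis and vertical below 0.06 rad and horizontal distance between pin_tip and dryer_eye below 0.007 m and z of pin_tip in the frame of dryer_eye between -0.055 and -0.043 m and horizontal distance between pin_tip and basket_eye below 0.01 m and angle between pin's own z axis and vertical below 0.12 rad), for 0.2 s.
4. the switch is on (value of joint switch above 0.85 rad), for 0.2 s.
At the end, for the whole second after the job is handed in: Bearings in basket; basket hanging in the head (underside 72 to 77.5 mm up, within 5 mm of its axis, handle within 9 mm of the dryer's -x line, tilt < 0.06); pin through both eyes (tip 43 to 55 mm below the top of the dryer eye, tilt < 0.12); switch > 0.85 rad; at rest (all of step 1 and all of step 3 and value of joint switch above 0.85 rad and linear speed of each of basket, pin below 0.02 m/s); the robot touches nothing.
It fails at once if a bystander tool is moved more than 4 cm (distance of any of tape_roll, cone_spanner from where it was at the start of the episode above 0.04 m).
Of bearing_a, bearing_b, bearing_c, bearing_d only 2 to 3 are there at a start; the rules pass over those that are not, and their reading is None.
At some moment in a run one of bearing_a, bearing_b, bearing_c, bearing_d may be knocked a few centimetres aside while the robot is not near it.
It also fails if it takes over 208 s, if anything falls off the work surface, if the arm or the gripper's body presses on something with over 40 N, if the wrist force passes 120 N, or if a joint passes its speed limit or range.

## Working session

There is one attempt and no reset: what is moved stays moved. The work goes in short steps, each a Python script; the robot and the scene stay as the last script left them, time stands still between calls to the robot, and variables do not carry over. Pictures are saved under pics/ and viewed, and the job is handed in when it is done.

```bash
ls; mkdir -p pics
python3 - <<'E'
from workcell import robot
import cv2
for n in ["scene","top","wrist"]:
    im=robot.get_image(n); cv2.imwrite(f"pics/{n}0.png",im["pixels"])
    print(n,im["vfov"],im["cx"],im["cy"],im["k1"],im["R"],im["t"])
s=robot.state(); print({k:s[k] for k in s})
E
```

```text
pics
scene 42.16530705704534 318.89137264960965 199.83218509022464 0.05573187318498187 [[ 0.72844328 -0.68500538 -0.01174839]
 [-0.29994463 -0.30345358 -0.90440541]
 [ 0.61595748  0.66233191 -0.42651241]] [-0.48821181  0.21357098  1.79011304]
top 49.8568818184552 315.53715600507616 202.39785404111984 0.022620315840319618 [[ 2.59914434e-02 -9.99662153e-01 -1.58553195e-04]
 [-9.90130612e-01 -2.57217704e-02 -1.37767054e-01]
 [ 1.37716432e-01  3.73775297e-03 -9.90464645e-01]] [-0.15216735  0.52867974  1.62588263]
wrist 67.51860483576968 315.18100776112186 201.5453469161903 -0.008928461990012014 [[ 0.32560642  0.94550468 -0.00116303]
 [ 0.91093501 -0.3133715   0.26832015]
 [ 0.2533335  -0.08842621 -0.96332909]] [-0.62462159 -0.03463831  0.37724113]
{'time': 0.15, 'joint_positions': array([ 1.12681915e+00,  2.17609385e-01,  1.61459757e+00, -7.77822508e-06,
        1.31129554e+00, -1.12209145e-01]), 'dq': array([-0.00138453, -0.00365042, -0.00458755, -0.00016414,  0.00055654,
       -0.00025792]), 'tau': array([ 2.49271498e-04, -3.97449553e+01, -3.04414809e+01, -9.58485020e-05,
        5.79245301e-03,  3.59765295e-05]), 'eef_pos': array([0.20342466, 0.59064354, 0.40363351]), 'tcp_rot': array([ 1.65123213e-01,  9.86272484e-01, -9.19264025e-04, -2.58533465e-04]), 'contact_force': array([-0.48505539, -0.34434135, -0.56198276]), 'wrist_torque': array([-0.02677767, -0.01232851, -0.00893421]), 'opening': 1.0009044657830337}
```

View pics/scene0.png

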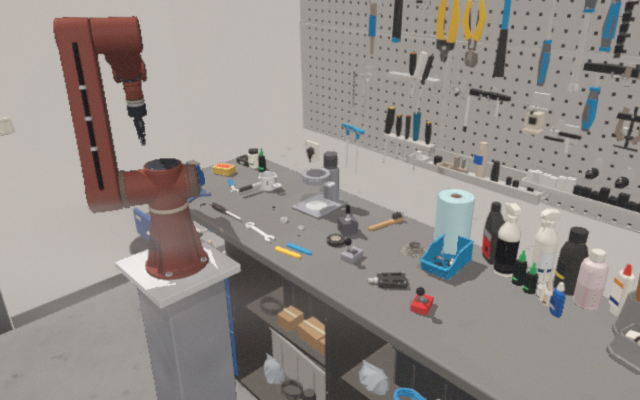

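View pics/top0.png

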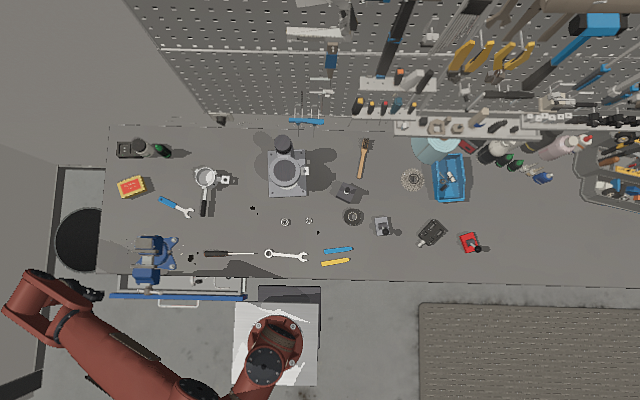

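View pics/wrist0.png

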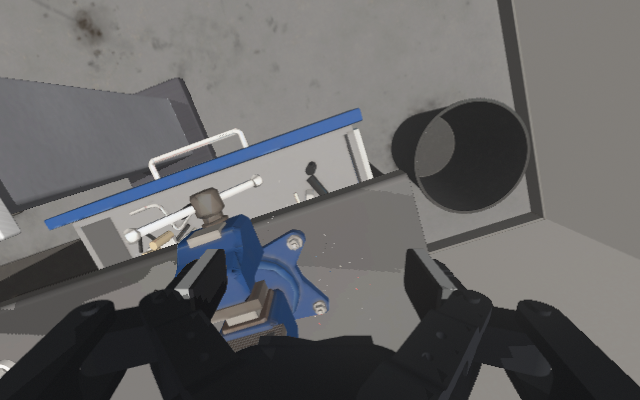

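Run:
```python
import cv2
t=cv2.imread("pics/top0.png"); s=cv2.imread("pics/scene0.png")
cv2.imwrite("pics/c1.png",cv2.resize(t[125:275,180:330],None,fx=4,fy=4,interpolation=cv2.INTER_CUBIC))
cv2.imwrite("pics/c2.png",cv2.resize(t[150:260,310:500],None,fx=4,fy=4,interpolation=cv2.INTER_CUBIC))
cv2.imwrite("pics/c3.png",cv2.resize(s[140:280,220:380],None,fx=4,fy=4,interpolation=cv2.INTER_CUBIC))
```

```text
(no output)
```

View pics/c1.png

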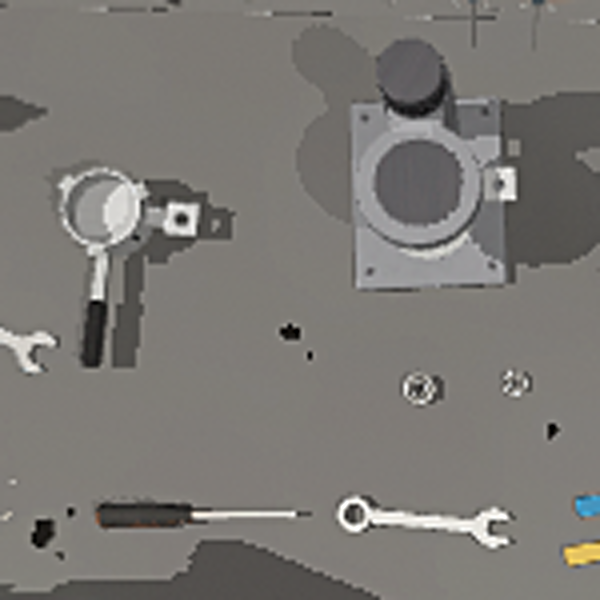

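View pics/c2.png

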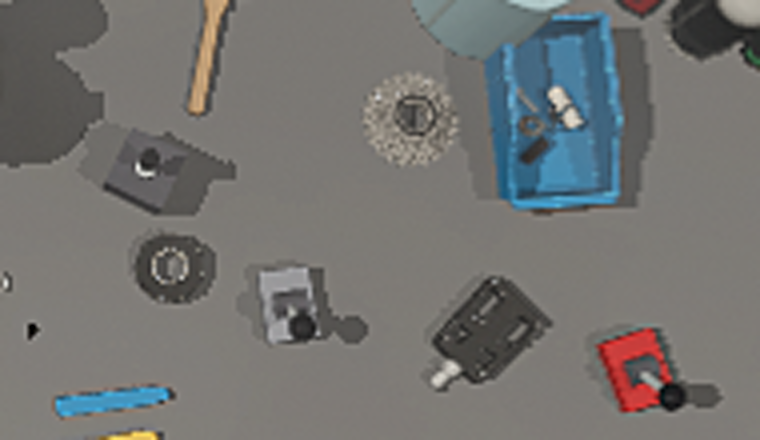

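View pics/c3.png

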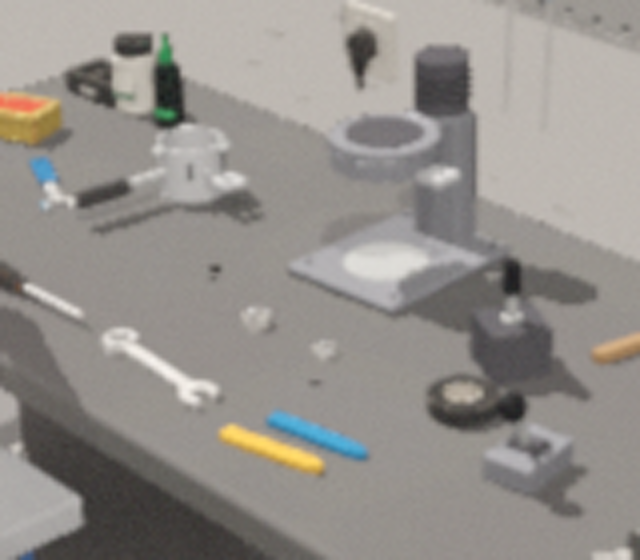

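```bash
cat > h.py <<'E'
from workcell import robot
import numpy as np, cv2
from scipy.spatial.transform import Rotation as Ro
def K(im):
    f=200/np.tan(np.radians(im["vfov"])/2); return f
def grab(n,save=None):
    im=robot.get_image(n)
    if save: cv2.imwrite(f"pics/{save}.png",im["pixels"])
    return im
def ray(im,u,v):
    f=K(im); d=np.array([(u-im["cx"])/f,(v-im["cy"])/f]); s=d.copy()
    for _ in range(20): s=d/(1+im["k1"]*(s@s))
    w=np.asarray(im["R"]).T@np.array([s[0],s[1],1.0]); c=-np.asarray(im["R"]).T@np.asarray(im["t"])
    return c,w
def onplane(im,u,v,z):
    c,w=ray(im,u,v); return c+w*(z-c[2])/w[2]
def proj(im,X):
    p=np.asarray(im["R"])@np.asarray(X)+np.asarray(im["t"]); s=p[:2]/p[2]; s=s*(1+im["k1"]*(s@s))
    return K(im)*s+np.array([im["cx"],im["cy"]])
def tri(obs):
    A=np.zeros((3,3));b=np.zeros(3)
    for im,u,v in obs:
        c,w=ray(im,u,v);w=w/np.linalg.norm(w);P=np.eye(3)-np.outer(w,w);A+=P;b+=P@c
    return np.linalg.solve(A,b)
def down(yaw):
    # tool z down; tool y (jaw axis) at world angle yaw+90deg, tool x at angle yaw
    c,s=np.cos(yaw),np.sin(yaw)
    return Ro.from_matrix(np.array([[c,s,0],[s,-c,0],[0,0,-1.]])).as_quat()
G=0.155
def st(): 
    s=robot.state(); return s
E
python3 - <<'E'
from h import *
t=grab("top")
for n,u,v,z in [("brA",284.7,222,.006),("brB",309,220.7,.004),("cup",205.3,176,.062),("grip0",203.5,200,.038),("grip1",203,216.5,.038),("beye",225.3,179.7,.036),("head",284.5,170.5,.159),("deye",305.5,171,.125),("pinknob",347.3,190,.106),("swball",385.5,231.3,.075),("swbox",382.5,226,.025),("plate",287,174,.012)]:
    print(n,onplane(t,u,v,z).round(4))
print(Ro.from_quat(robot.state()["tcp_rot"]).as_matrix().round(3))
for y in (0,-.5,-1.57,1.57): print(y,robot.ik([0.5,0.1,0.4],down(y)))
w=grab("wrist"); R=Ro.from_quat(robot.state()["tcp_rot"]).as_matrix(); c=-w["R"].T@w["t"]; print("cam in tool",R.T@(c-robot.state()["eef_pos"]),(w["R"]@R).round(3))
E
```

```text
brA [ 0.4562 -0.0197  0.006 ]
brB [ 0.464  -0.1145  0.004 ]
cup [0.62   0.2863 0.062 ]
grip0 [0.5304 0.2939 0.038 ]
grip1 [0.4664 0.2918 0.038 ]
beye [0.6125 0.2148 0.036 ]
head [ 0.6288 -0.0237  0.159 ]
deye [ 0.6362 -0.0986  0.125 ]
pinknob [ 0.5724 -0.2554  0.106 ]
swball [ 0.4249 -0.4026  0.075 ]
swbox [ 0.4489 -0.399   0.025 ]
plate [ 0.6463 -0.0225  0.012 ]
[[-0.945  0.326 -0.001]
 [ 0.326  0.945 -0.001]
 [ 0.    -0.002 -1.   ]]
0 [ 5.96793627e-02 -2.65469358e-02  1.88604369e+00 -4.44089210e-16
  1.28209589e+00  1.63047569e+00]
-0.5 [ 5.96793627e-02 -2.65469358e-02  1.88604369e+00 -4.44089210e-16
  1.28209589e+00  2.13047569e+00]
-1.57 None
1.57 [ 5.96793627e-02 -2.65469358e-02  1.88604369e+00 -4.44089210e-16
  1.28209589e+00  6.04756895e-02]
cam in tool [0.0678847  0.00041227 0.03170229] [[ 0.     1.    -0.001]
 [-0.963 -0.    -0.269]
 [-0.269  0.001  0.963]]
```

Run:
```python
from h import *
robot.move_pose([0.5,-0.06,0.45],down(0))
w=grab("wrist","w1"); np.save("pics/w1.npy",w,allow_pickle=True); print(robot.state()["time"])
print(proj(w,[.4562,-.0197,.006]),proj(w,[.464,-.1145,.004]))
```

```text
2.8417
[288.05072994 199.60213259] [354.43003328 194.0786318 ]
```

View pics/w1.png

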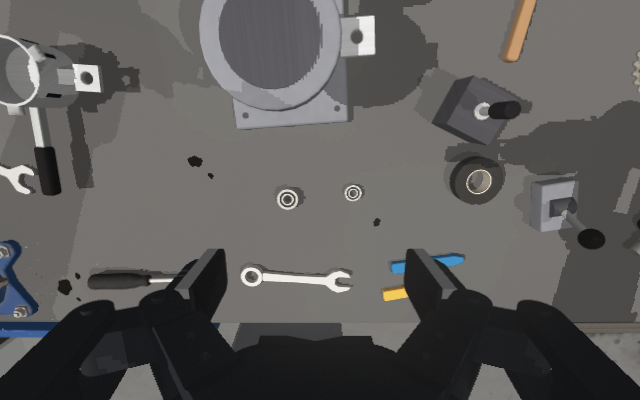

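Run:
```python
from h import *
w=np.load("pics/w1.npy",allow_pickle=True).item(); p=w["pixels"]
cv2.imwrite("pics/w1a.png",cv2.resize(p[170:230,260:380],None,fx=6,fy=6,interpolation=cv2.INTER_CUBIC))
cv2.imwrite("pics/w1b.png",cv2.resize(p[0:135,200:380],None,fx=4,fy=4,interpolation=cv2.INTER_CUBIC))
```

```text
(no output)
```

View pics/w1a.png

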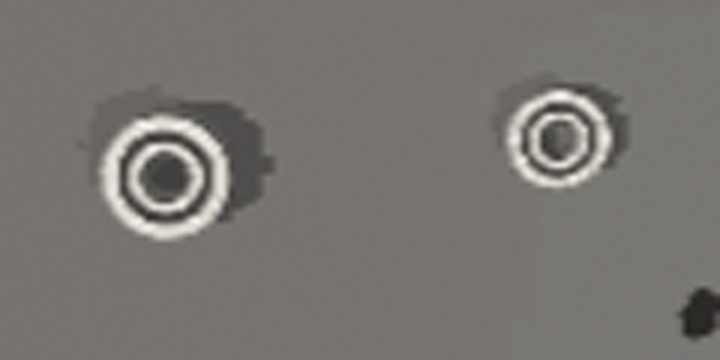

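View pics/w1b.png

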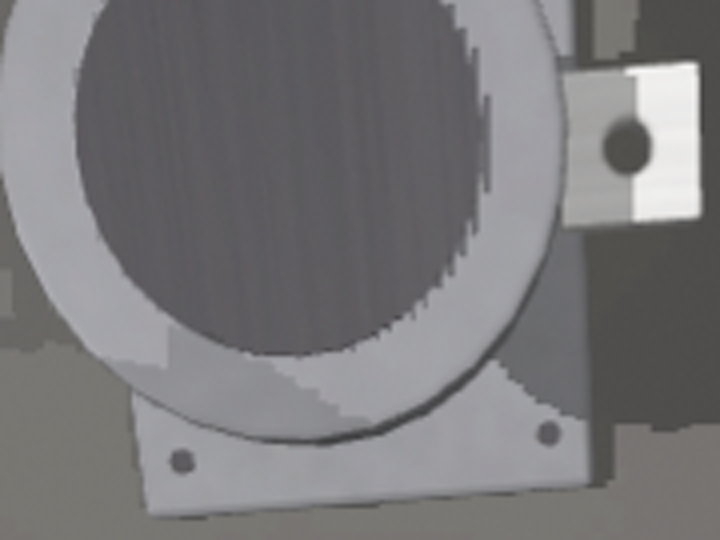

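Run:
```python
from h import *
w=np.load("pics/w1.npy",allow_pickle=True).item()
f=lambda n,u,v,z:(print(n,(q:=onplane(w,u,v,z)).round(4)),q)[1]
a=260+165/6-.5+.08; 
f("brA",260+165/6-.5,170+177/6-.5,.012); f("brD",260+559/6-.5,170+137.5/6-.5,.007)
E=f("deye",200+628/4-.5,146/4-.5,.133)
L=f("plL",200+150/4-.5,515/4-.5,.012);R=f("plR",200+590/4-.5,485/4-.5,.012)
d=R-L; print(np.linalg.norm(d)); psi=np.arctan2(d[0],-d[1]); print("yaw",np.degrees(psi))
ex=np.array([np.cos(psi),np.sin(psi),0]); ey=np.array([-ex[1],ex[0],0])
c1=(L+R)/2+.073*ex; c2=E+.072*ey; print(c1,c2)
f("hL",224-.5+0,33,.159)
# screws
s1=f("s1",200+182/4-.5,461/4-.5,.012); s2=f("s2",200+549/4-.5,433/4-.5,.012); d=s2-s1; print(np.degrees(np.arctan2(d[0],-d[1])))
```

```text
brA [ 0.4587 -0.0188  0.012 ]
brD [ 0.4672 -0.1115  0.007 ]
deye [ 0.6367 -0.0939  0.133 ]
plL [0.5555 0.045  0.012 ]
plR [ 0.5652 -0.1001  0.012 ]
0.14540597695411922
yaw 3.8389425830057604
[ 0.63317705 -0.02264208  0.012     ] [ 0.63190614 -0.02208109  0.133     ]
hL [0.6326 0.0131 0.159 ]
s1 [0.5726 0.0334 0.012 ]
s2 [ 0.5815 -0.0863  0.012 ]
4.232011062324792
```

```bash
cat >> h.py <<'E'
def pick(x,y,yaw,ztop=.30,z=.1745,op=.65):
    q=down(yaw)
    robot.gripper_to(op)
    robot.move_pose([x,y,ztop],q)
    hit=robot.movel([x,y,z],q,vel=.15,contact_N=8)
    print("hit",hit,robot.state()["eef_pos"])
    if hit: robot.movel([x,y,robot.state()["eef_pos"][2]+.001],q)
    robot.gripper_to(0); s=robot.state(); print("open",s["opening"],s["contact_force"],s["time"])
    robot.movel([x,y,ztop],q,vel=.3); print("open",robot.state()["opening"])
E
python3 - <<'E'
from h import *
pick(.4585,-.019,0)
robot.move_pose([.56,.25,.36],down(0.))
w=grab("wrist","w2"); np.save("pics/w2.npy",w,allow_pickle=True); t=grab("top","t2")
print(robot.state()["time"],robot.state()["opening"])
E
```

```text
hit False [ 0.45956808 -0.01927623  0.175635  ]
open 0.3131493267850573 [-0.42685964 -0.29897787  5.25783117] 5.2917
open 0.3163349977975477
7.0833 0.3171061056685647
```

View pics/w2.png

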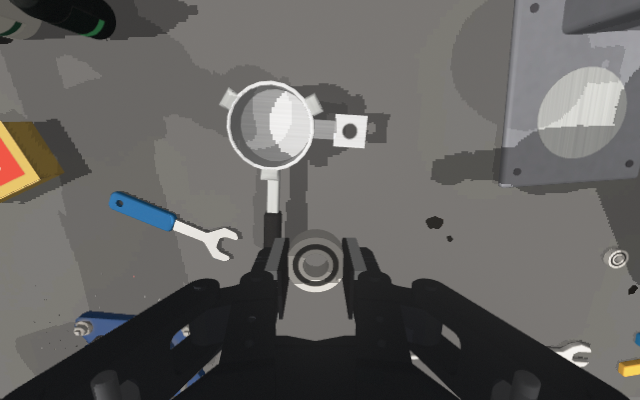

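View pics/t2.png

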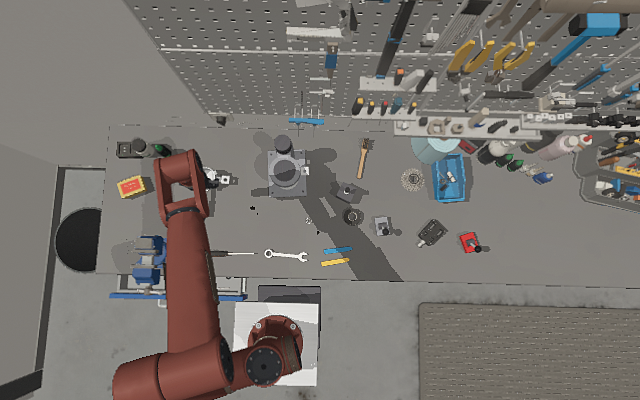

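Run:
```python
from h import *
w=np.load("pics/w2.npy",allow_pickle=True).item(); p=w["pixels"]
cv2.imwrite("pics/w2a.png",cv2.resize(p[70:270,205:385],None,fx=3,fy=3,interpolation=cv2.INTER_CUBIC))
```

```text
(no output)
```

View pics/w2a.png

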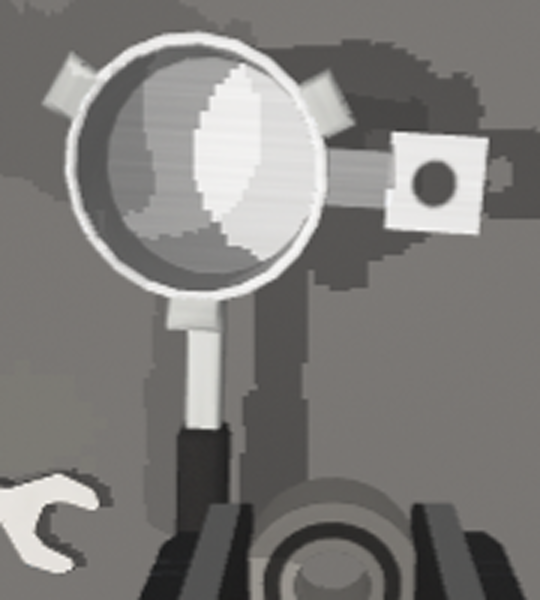

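Run:
```python
from h import *
w=np.load("pics/w2.npy",allow_pickle=True).item()
f=lambda n,u,v,z:(print(n,(q:=onplane(w,u,v,z)).round(4)),q)[1]
c=f("cup",270,125.2,.062); e=f("eye",349.7,131,.036); g=f("gripstart",272.3,213,.038)
d=e-c; print(np.hypot(d[0],d[1]), np.degrees(np.arctan2(d[0],-d[1])))
d=g-c; print(np.hypot(d[0],d[1]), np.degrees(np.arctan2(-d[1],-d[0])))
f("spanTip",239,238,.002); f("spanTip2",228,258,.002)
f("brD",616.5,257.5,.007)
```

```text
cup [0.6214 0.2878 0.062 ]
eye [0.6153 0.2164 0.036 ]
gripstart [0.5344 0.2926 0.038 ]
0.07173195742423776 -4.8177177210127144
0.08703686720870678 -3.1114168318115403
spanTip [0.4921 0.3381 0.002 ]
spanTip2 [0.4665 0.353  0.002 ]
brD [ 0.4686 -0.108   0.007 ]
```

Run:
```python
from h import *
q=down(0.)
robot.move_pose([.6214,.298,.30],q)
print(robot.movel([.6214,.298,.240],q,vel=.1,contact_N=8)); robot.gripper_to(.55); robot.movel([.6214,.298,.32],q,vel=.3)
robot.move_pose([.56,.21,.36],q); grab("wrist","w3")
robot.move_pose([.44,-.08,.36],q)
w=grab("wrist","w4"); np.save("pics/w4.npy",w,allow_pickle=True); print(robot.state()["time"], proj(w,[.4672,-.1115,.007]))
```

```text
False
10.8917 [345.76746374 158.81789918]
```

View pics/w3.png

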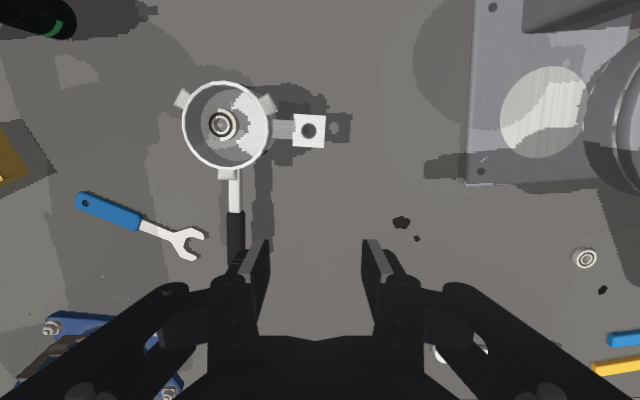

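View pics/w4.png

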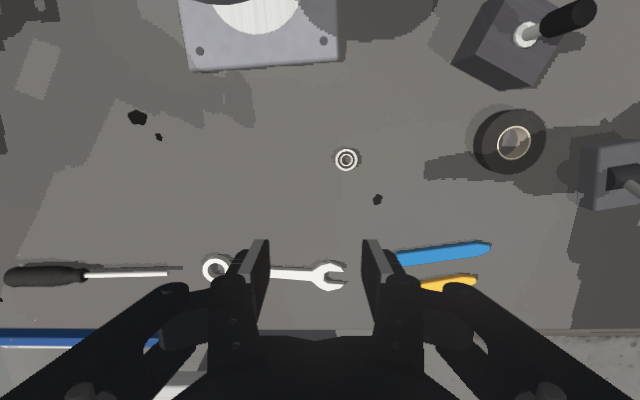

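Run:
```python
from h import *
w=np.load("pics/w4.npy",allow_pickle=True).item()
b=onplane(w,346,159.3,.007); print(b)
q=down(0.)
pick(b[0]-.0008,b[1],0,z=.1735,op=.6)
robot.move_pose([.5,.21,.36],q);w=grab("wrist","w5")
robot.move_pose([.6214,.278,.30],q)
print(robot.movel([.6214,.276,.241],q,vel=.1,contact_N=8)); robot.gripper_to(.55); robot.movel([.6214,.276,.32],q,vel=.3)
robot.move_pose([.54,.23,.36],q); w=grab("wrist","w6");np.save("pics/w6.npy",w,allow_pickle=True); grab("top","t6"); print(robot.state()["time"])
```

```text
[ 0.4666833  -0.11176425  0.007     ]
hit False [ 0.46665314 -0.11194998  0.1746748 ]
open 0.23138574864267691 [-1.6431462   0.70101647  4.95040512] 12.9
open 0.23286616899775348
False
17.5583
```

View pics/w6.png

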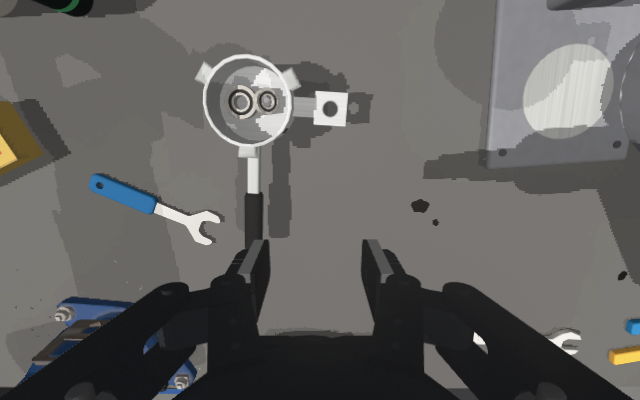

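View pics/t6.png

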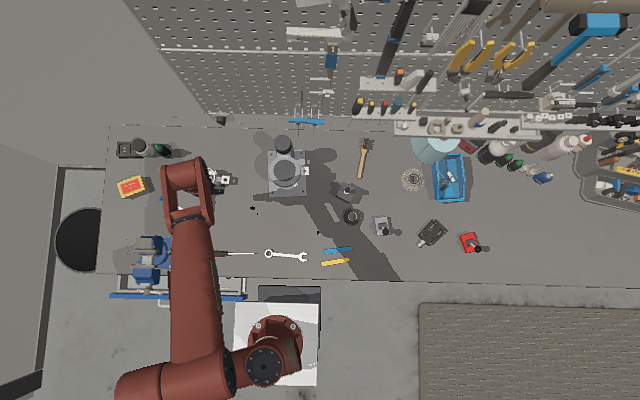

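Run:
```python
from h import *
q=down(0.)
robot.move_pose([.66,.13,.45],q); grab("wrist","w7")
robot.move_pose([.52,-.28,.45],q); w=grab("wrist","w8");np.save("pics/w8.npy",w,allow_pickle=True); print(robot.state()["time"])
```

```text
20.0
```

View pics/w7.png

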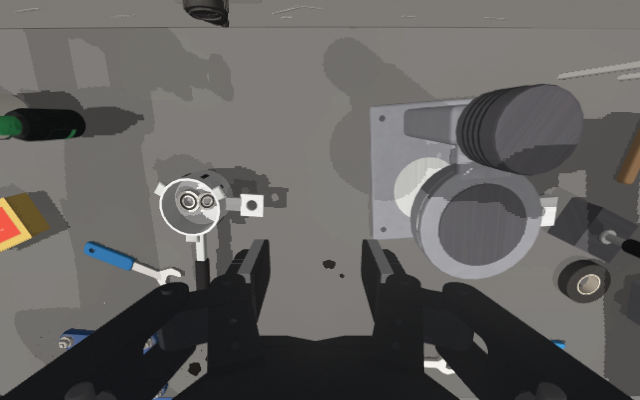

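View pics/w8.png

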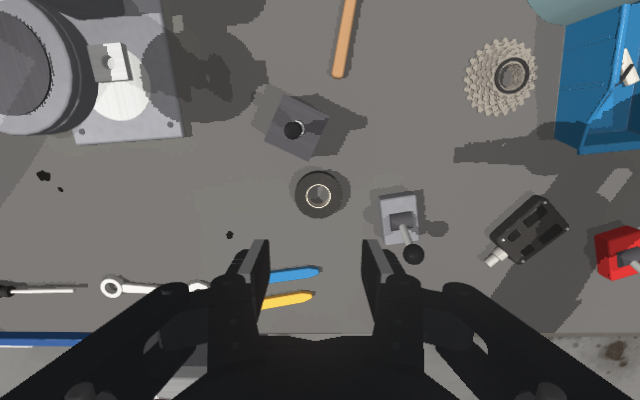

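Run:
```python
from h import *
w=np.load("pics/w8.npy",allow_pickle=True).item(); p=w["pixels"]
cv2.imwrite("pics/w8a.png",cv2.resize(p[80:280,240:440],None,fx=3,fy=3,interpolation=cv2.INTER_CUBIC))
cv2.imwrite("pics/w8b.png",cv2.resize(p[0:150,0:200],None,fx=4,fy=4,interpolation=cv2.INTER_CUBIC))
```

```text
(no output)
```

View pics/w8a.png

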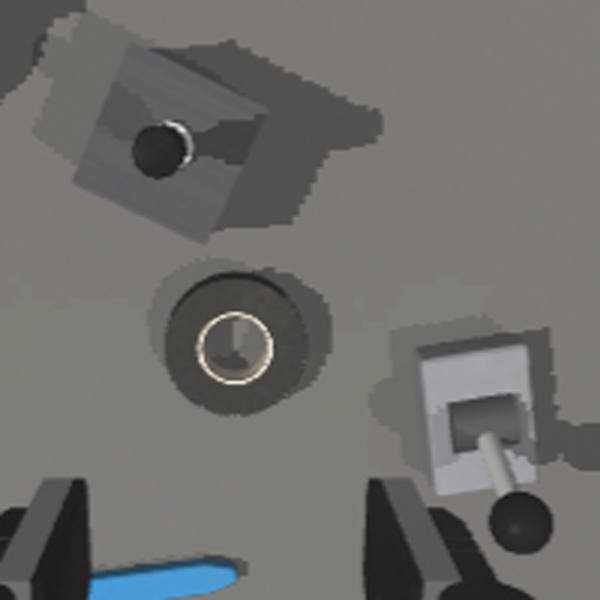

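View pics/w8b.png

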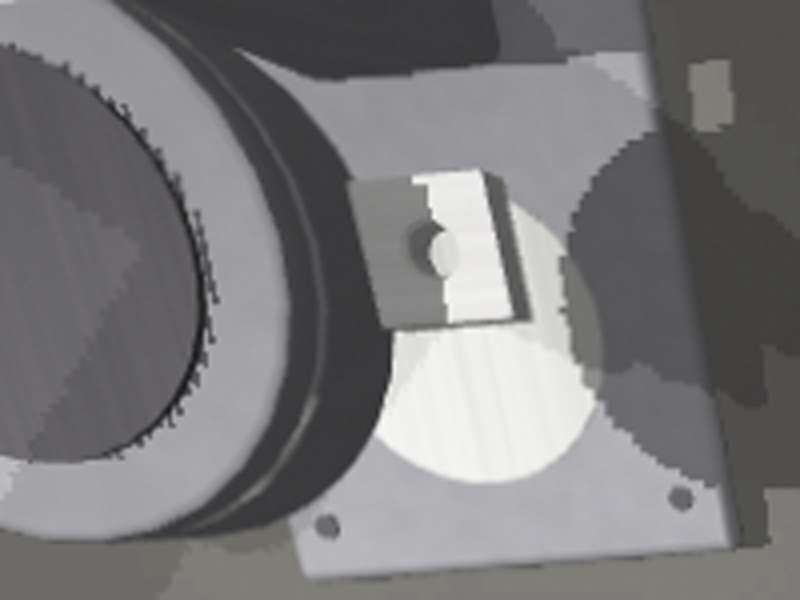

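Run:
```python
from h import *
w=np.load("pics/w8.npy",allow_pickle=True).item()
c3=lambda a,b:(240+a/3-.33,80+b/3-.33)
f=lambda n,u,v,z:(print(n,(q:=onplane(w,u,v,z)).round(4)),q)[1]
f("pin",*c3(159,151),.11); f("block",*c3(169.5,144.3),.05)
cs=[f("sw",*c3(*k),.025) for k in [(417,358),(530,345),(537,480),(437,495)]]
print("c",np.mean(cs,0)); d=cs[2]-cs[3]; print(np.hypot(*d[:2]),np.degrees(np.arctan2(d[0],-d[1])))
d=cs[0]-cs[3]; print(np.hypot(*d[:2]),np.degrees(np.arctan2(d[1],d[0])));d=cs[1]-cs[2]; print(np.hypot(*d[:2]),np.degrees(np.arctan2(d[1],d[0])))
f("ball",*c3(521,523),.075)
c4=lambda a,b:(a/4-.38,b/4-.38)
E=f("deye",*c4(433,247),.133)
A=f("s1",*c4(327,526),.012);B=f("s2",*c4(681,498),.012);d=B-A;print(np.degrees(np.arctan2(d[0],-d[1])))
A=f("p1",*c4(308,578),.012);B=f("p2",*c4(735,548),.012);d=B-A;print(np.hypot(*d[:2]),np.degrees(np.arctan2(d[0],-d[1])))
C=f("p3",*c4(645,0),.012); d=C-B;print(np.degrees(np.arctan2(d[1],d[0])))
```

```text
pin [ 0.5775 -0.2556  0.11  ]
block [ 0.5779 -0.2553  0.05  ]
sw [ 0.483  -0.3647  0.025 ]
sw [ 0.4892 -0.4155  0.025 ]
sw [ 0.4235 -0.4249  0.025 ]
sw [ 0.4157 -0.3781  0.025 ]
c [ 0.45286786 -0.39578332  0.025     ]
0.04740081494986202 9.38339818336765
0.0686109974597025 11.30235169717367
0.06641304768190667 8.141806473625888
ball [ 0.4251 -0.4014  0.075 ]
deye [ 0.6374 -0.0953  0.133 ]
s1 [0.5725 0.0336 0.012 ]
s2 [ 0.5814 -0.0862  0.012 ]
4.2411735147066425
p1 [0.5554 0.0436 0.012 ]
p2 [ 0.5652 -0.1022  0.012 ]
0.14616672073721632 3.8416243454663905
p3 [ 0.7257 -0.0935  0.012 ]
3.128651232893425
```

Run:
```python
from h import *
b=np.radians(-4.2); yaw=np.pi+b
g=np.array([.6214,.2878])-.122*np.array([np.cos(b),np.sin(b)])
robot.gripper_to(.5)
robot.move_pose([*g,.30],down(yaw)); w=grab("wrist","w9"); np.save("pics/w9.npy",w,allow_pickle=True)
print(g,robot.state()["eef_pos"],robot.state()["joint_positions"],robot.state()["time"], proj(w,[*g,.038]))
```

```text
[0.49972763 0.29673506] [0.50032625 0.29616355 0.30037196] [ 4.13834012e-01  2.35554234e-01  1.80005332e+00 -2.50738604e-04
  1.10518497e+00 -1.08218528e+00] 22.4167 [314.84612877 204.65135739]
```

View pics/w9.png

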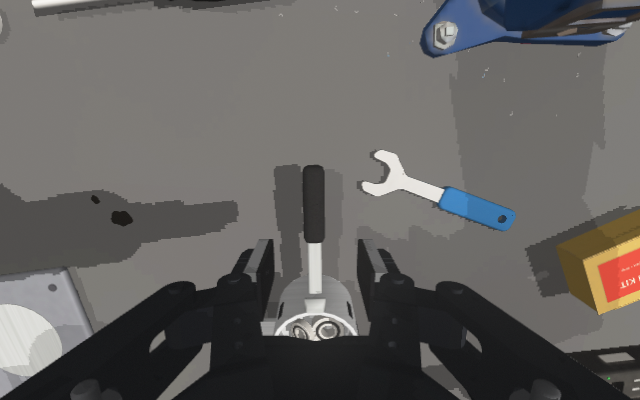

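Run:
```python
from h import *
b=np.radians(-4.2); q=down(np.pi+b)
g=np.array([.6214,.2878])-.122*np.array([np.cos(b),np.sin(b)])
print(robot.movel([*g,.1835],q,vel=.12,contact_N=10),robot.state()["eef_pos"])
robot.gripper_to(0); s=robot.state(); print(s["opening"],s["contact_force"],s["wrist_torque"])
robot.movel([*g,.225],q,vel=.05); robot.pause(.3)
s=robot.state(); print(s["eef_pos"],s["opening"],s["contact_force"],s["wrist_torque"],s["time"])
grab("scene","s10"); w=grab("wrist","w10"); p=w["pixels"]
t=grab("top","t10")
a=cv2.imread("pics/s10.png"); cv2.imwrite("pics/s10a.png",cv2.resize(a[140:240,200:340],None,fx=5,fy=5,interpolation=cv2.INTER_CUBIC))
```

```text
False [0.50035672 0.29699759 0.18445031]
0.19918054888595602 [-0.75378064 -0.28519892  2.7124864 ] [-0.13101389 -0.08506945 -0.12802807]
[0.49961334 0.29668403 0.22466362] 0.1994759269765077 [-0.0024214   0.16266787 -2.30190763] [0.00449714 0.25952858 0.02429052] 25.1667
```

View pics/s10a.png

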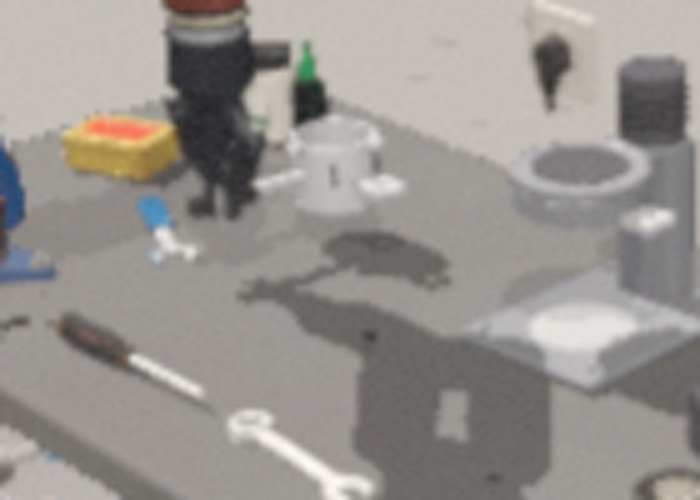

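View pics/w10.png

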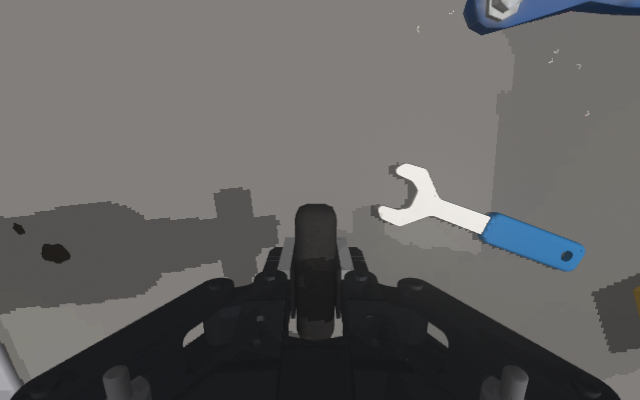

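```bash
cat >> h.py <<'E'
AX=np.array([.633,-.0225]); DY=np.radians(4.0); TILT=np.radians(1.5)
def bpose(x,y,z,b,tilt=None):
    tilt=TILT if tilt is None else tilt
    u=np.array([np.cos(b),np.sin(b),0.])
    R=Ro.from_rotvec(tilt*np.array([np.sin(b),-np.cos(b),0]))*Ro.from_quat(down(np.pi+b))
    gp=np.array([x,y,z])-.122*u; gp[2]+=.18445-.155
    return gp-R.apply([0,0,.155]), R.as_quat()
def bst(off=0):
    s=robot.state(); R=Ro.from_quat(s["tcp_rot"]); gp=s["eef_pos"]+R.apply([0,0,.155])
    x=R.as_matrix()[:,0]; b=np.arctan2(-x[1],-x[0]); u=np.array([np.cos(b),np.sin(b),0]); p=gp+.122*u; p[2]-=.02945
    return p.round(4),np.degrees(b).round(2),s["contact_force"].round(2),s["wrist_torque"].round(2),round(s["opening"],4),round(s["time"],2)
E
python3 - <<'E'
from h import *
b=DY-np.pi/4; u=np.array([np.cos(b),np.sin(b)])
robot.move_pose(*bpose(.6,.27,.05,np.radians(-4.2)))
robot.move_pose(*bpose(*(AX-.13*u),.045,b)); print(bst())
w=grab("wrist","w11"); np.save("pics/w11.npy",w,allow_pickle=True); grab("scene","s11");grab("top","t11")
a=cv2.imread("pics/s11.png"); cv2.imwrite("pics/s11a.png",cv2.resize(a[140:260,220:380],None,fx=5,fy=5,interpolation=cv2.INTER_CUBIC))
E
```

```text
(array([0.5363, 0.0626, 0.0459]), np.float64(-41.07), array([ 0.73,  0.54, -2.46]), array([0.25, 0.2 , 0.05]), 0.1975, 26.18)
```

View pics/s11a.png

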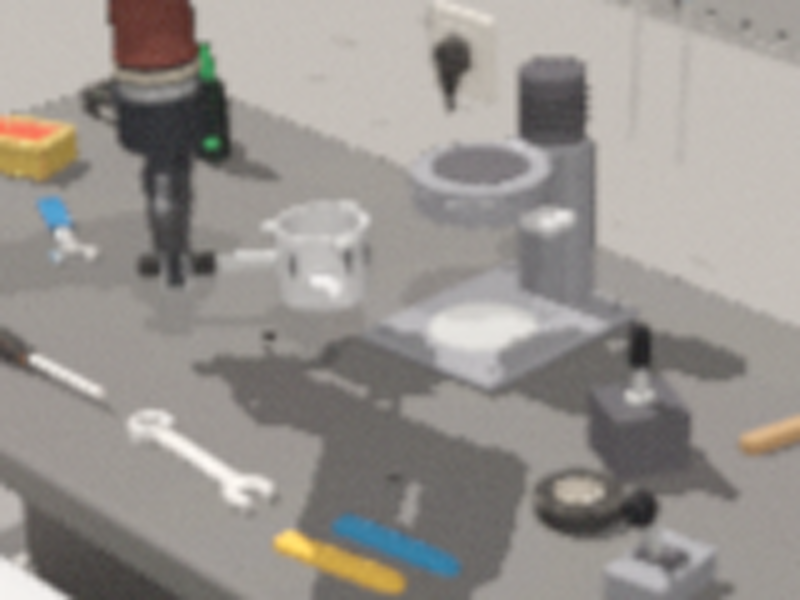

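View pics/t11.png

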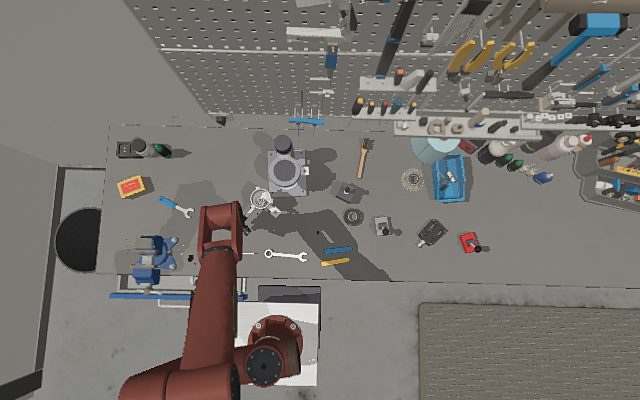

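View pics/w11.png

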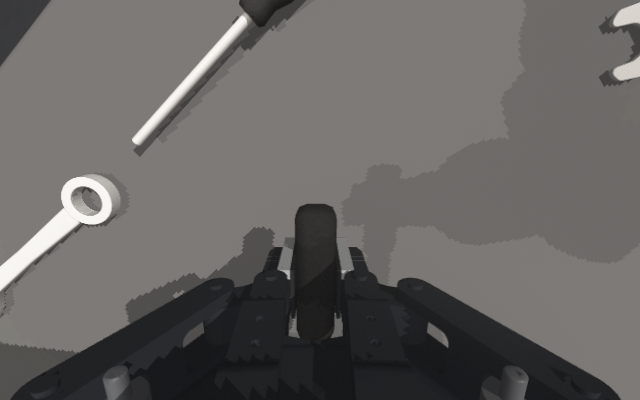

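Run:
```python
import cv2
a=cv2.imread("pics/t11.png"); cv2.imwrite("pics/t11a.png",cv2.resize(a[140:230,230:330],None,fx=8,fy=8,interpolation=cv2.INTER_CUBIC)[:600])
```

View pics/t11a.png

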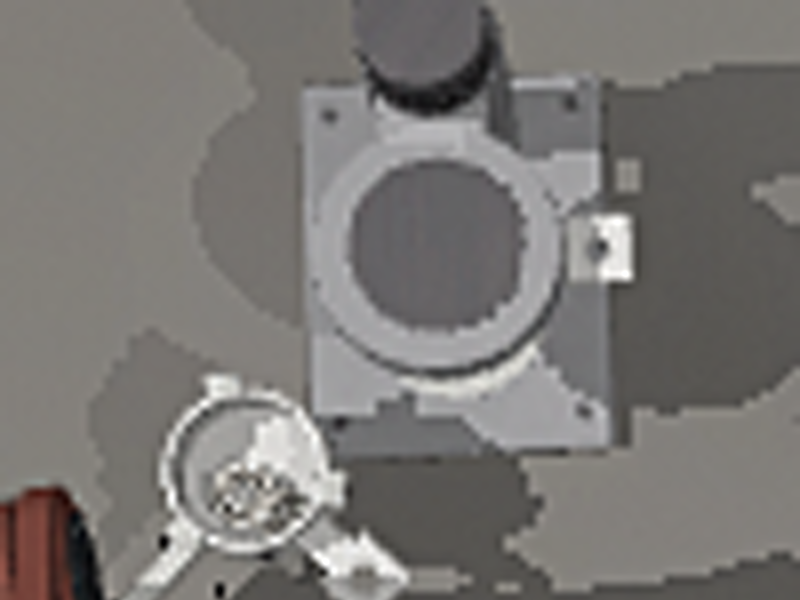

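Run:
```python
from h import *
t=grab("top")
c=lambda a,b:(230+a/8-.44,140+b/8-.44)
print("rim",onplane(t,*c(245,470),.107),"head",onplane(t,*c(438,245),.159),"eye",onplane(t,*c(598,246),.133))
```

```text
rim [0.53261503 0.0665848  0.107     ] head [ 0.62996894 -0.02300277  0.159     ] eye [ 0.63698955 -0.09440601  0.133     ]
```

Run:
```python
from h import *
t=grab("top"); s=grab("scene")
cv2.imwrite("pics/s12a.png",cv2.resize(s["pixels"][165:225,260:350],None,fx=8,fy=8,interpolation=cv2.INTER_CUBIC))
for X in ([.5363,.0626,.108],[.533,.0655,.108],[.633,-.0225,.159],[.637,-.0945,.133]): print(proj(s,X),proj(t,X))
w=np.load("pics/w6.npy",allow_pickle=True).item(); cv2.imwrite("pics/w6a.png",cv2.resize(w["pixels"][45:165,190:360],None,fx=4,fy=4,interpolation=cv2.INTER_CUBIC))
```

```text
[284.13839071 184.14495931] [261.27068421 197.31332569]
[283.05914797 184.17081715] [260.44824549 198.17487265]
[315.5360247  171.81031177] [284.20091282 169.35943313]
[328.6929109 182.4548014] [304.33565011 170.3078667 ]
```

View pics/s12a.png

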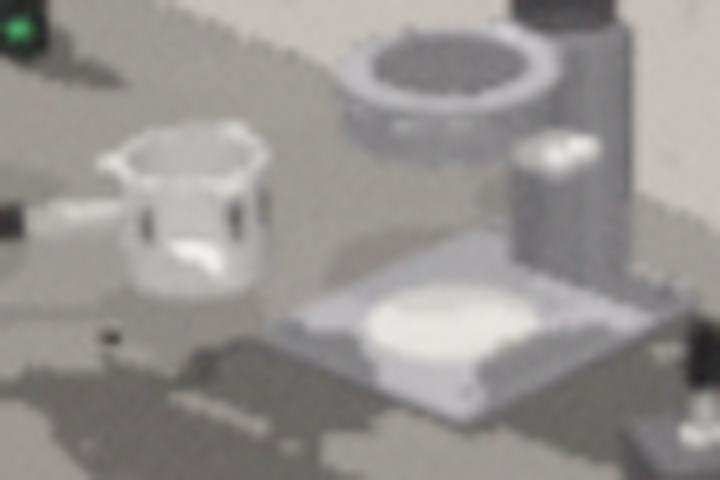

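View pics/w6a.png

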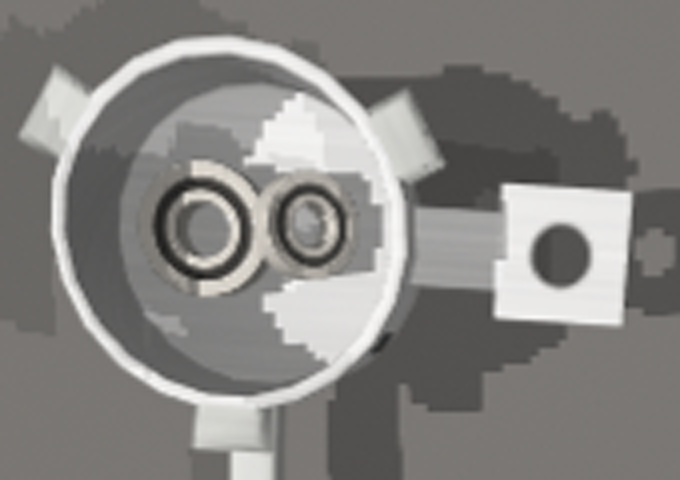

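Run:
```python
from h import *
w=np.load("pics/w6.npy",allow_pickle=True).item()
c=onplane(w,190+230.5/4-.4,45+222/4-.4,.062); e=onplane(w,190+562/4-.4,45+255/4-.4,.036); print(c,e, np.degrees(np.arctan2((e-c)[0],-(e-c)[1])))
u=np.array([np.cos(np.radians(-4.2)),np.sin(np.radians(-4.2))]); print((c[:2]-np.array([.50036,.297]))@u)
w=np.load("pics/w9.npy",allow_pickle=True).item()
a=onplane(w,313.5,165,.038); b=onplane(w,315.5,243,.038); print(a,b,np.linalg.norm(a-b),(a+b)/2)
```

```text
[0.62160891 0.28733033 0.062     ] [0.61564812 0.21627163 0.036     ] -4.795056646009931
0.12163148247690267
[0.46775609 0.29807944 0.038     ] [0.5329584  0.29479741 0.038     ] 0.06528486649211525 [0.50035724 0.29643842 0.038     ]
```

Run:
```python
from h import *
b=DY-np.pi/4
print(robot.movel(*bpose(*AX,.045,b),vel=.06,contact_N=6)); print(bst())
robot.pause(.3)
s=grab("scene"); cv2.imwrite("pics/s13a.png",cv2.resize(s["pixels"][155:225,260:360],None,fx=8,fy=8,interpolation=cv2.INTER_CUBIC))
grab("top","t13")
hit=robot.movel(*bpose(*AX,.0625,b),vel=.03,contact_N=5); print(hit,bst())
```

```text
False
(array([ 0.6328, -0.0223,  0.0449]), np.float64(-40.99), array([ 0.32, -0.06, -2.14]), array([ 0.24,  0.25, -0.01]), 0.1977, 28.8)
False (array([ 0.6329, -0.0225,  0.0626]), np.float64(-41.0), array([-0.15, -0.62, -3.11]), array([0.23, 0.19, 0.04]), 0.2017, 29.93)
```

View pics/s13a.png

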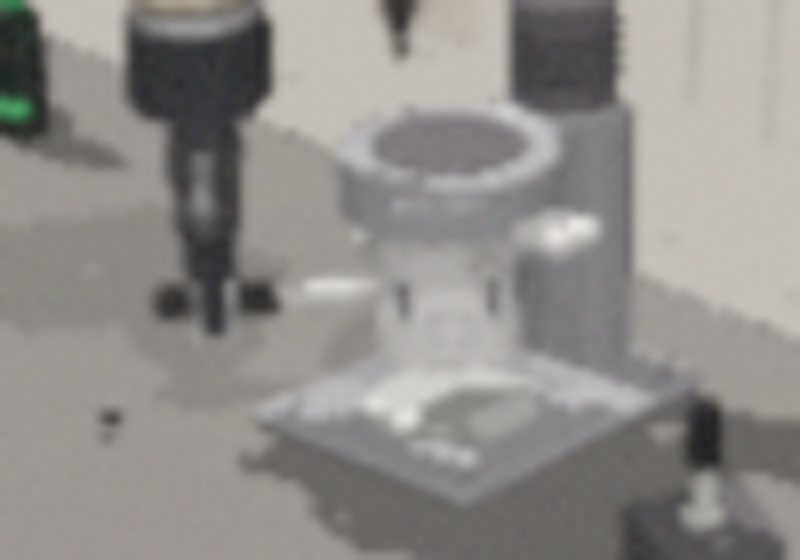

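Run:
```python
from h import *
b=DY-np.pi/4
for z in (.067,.072,.077,.0815):
    hit=robot.movel(*bpose(*AX,z,b),vel=.02,contact_N=6); print(z,hit,bst())
    if hit: break
```

```text
0.067 False (array([ 0.6332, -0.0225,  0.0672]), np.float64(-41.0), array([-0.02,  0.57, -2.97]), array([0.21, 0.18, 0.01]), 0.2008, 30.31)
0.072 False (array([ 0.6332, -0.0225,  0.0723]), np.float64(-41.0), array([ 1.18,  0.38, -2.21]), array([ 0.23,  0.27, -0.03]), 0.2001, 30.71)
0.077 False (array([ 0.6332, -0.0225,  0.0773]), np.float64(-41.0), array([-0.23,  0.48, -2.32]), array([ 0.23,  0.18, -0.  ]), 0.1979, 31.11)
0.0815 False (array([ 0.6332, -0.0225,  0.0818]), np.float64(-41.0), array([-0.74, -0.15, -2.38]), array([ 0.26,  0.2 , -0.01]), 0.1963, 31.48)
```

Run:
```python
from h import *
for d in list(range(-40,0,5))+[-2.5,0]:
    hit=robot.movel(*bpose(*AX,.0815,DY+np.radians(d)),vel=.04,contact_N=8)
    print(d,hit,bst())
    if hit: break
s=grab("scene"); cv2.imwrite("pics/s14a.png",cv2.resize(s["pixels"][155:225,260:360],None,fx=8,fy=8,interpolation=cv2.INTER_CUBIC))
t=grab("top","t14"); cv2.imwrite("pics/t14a.png",cv2.resize(t["pixels"][140:220,240:330],None,fx=7,fy=7,interpolation=cv2.INTER_CUBIC))
```

```text
-40 False (array([ 0.6329, -0.0226,  0.0814]), np.float64(-36.06), array([-0.63,  0.41, -1.83]), array([0.18, 0.26, 0.02]), 0.2063, 31.91)
-35 False (array([ 0.6331, -0.0225,  0.0815]), np.float64(-31.07), array([-0.09, -0.56, -2.29]), array([ 0.14,  0.28, -0.01]), 0.1999, 32.33)
-30 False (array([ 0.6331, -0.0225,  0.0815]), np.float64(-26.07), array([ 0.57,  0.06, -1.92]), array([ 0.2 ,  0.3 , -0.02]), 0.1988, 32.76)
-25 False (array([ 0.6331, -0.0225,  0.0815]), np.float64(-21.07), array([-0.13,  0.55, -2.63]), array([0.16, 0.3 , 0.  ]), 0.1973, 33.18)
-20 False (array([ 0.6331, -0.0225,  0.0815]), np.float64(-16.07), array([-0.59,  0.98, -2.49]), array([ 0.12,  0.25, -0.03]), 0.201, 33.61)
-15 False (array([ 0.633 , -0.0225,  0.0815]), np.float64(-11.07), array([ 0.72,  0.4 , -2.63]), array([0.03, 0.23, 0.03]), 0.1979, 34.03)
-10 False (array([ 0.633 , -0.0225,  0.0815]), np.float64(-6.08), array([ 0.55,  0.26, -3.11]), array([ 0.06,  0.31, -0.01]), 0.2003, 34.46)
-5 False (array([ 0.633 , -0.0225,  0.0815]), np.float64(-1.08), array([-0.64, -0.42, -2.59]), array([ 0.03,  0.31, -0.05]), 0.1982, 34.88)
-2.5 False (array([ 0.633 , -0.0225,  0.0815]), np.float64(1.41), array([ 0.13, -0.4 , -3.08]), array([ 0.01,  0.3 , -0.05]), 0.1974, 35.17)
0 False (array([ 0.633 , -0.0226,  0.0815]), np.float64(3.9), array([-0.03, -0.13, -3.42]), array([ 0.04,  0.33, -0.  ]), 0.1966, 35.45)
```

View pics/s14a.png

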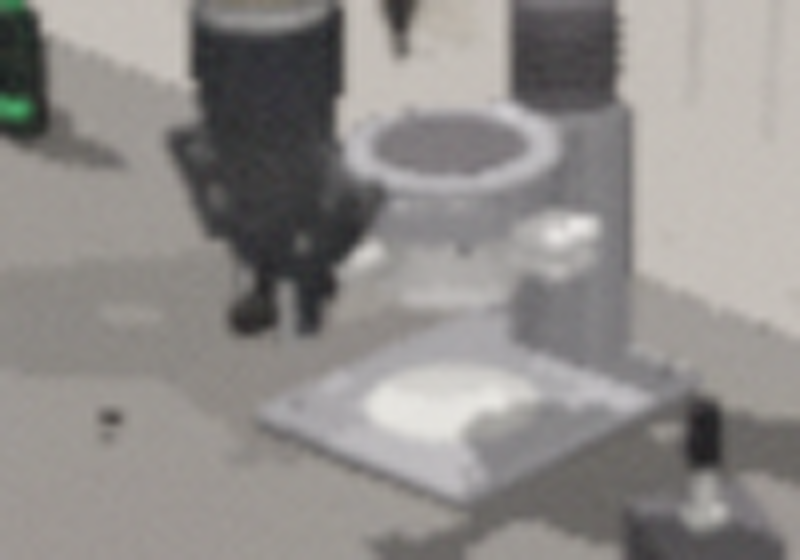

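View pics/t14a.png

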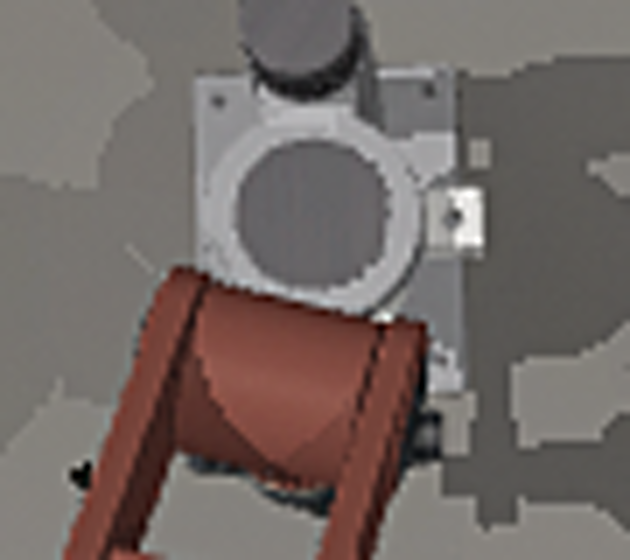

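Run:
```python
from h import *
for d in (.7,1.4,2.1,2.8,3.5):
    hit=robot.movel(*bpose(*AX,.0815,DY+np.radians(d)),vel=.01,contact_N=4)
    print(d,hit,bst())
    if hit: break
```

```text
0.7 False (array([ 0.633 , -0.0225,  0.0815]), np.float64(4.69), array([ 0.36, -0.64, -2.66]), array([0.  , 0.34, 0.01]), 0.2005, 35.85)
1.4 False (array([ 0.6332, -0.0226,  0.0816]), np.float64(5.39), array([ 0.71, -0.42, -3.91]), array([-0.01,  0.25, -0.06]), 0.2002, 36.15)
2.1 False (array([ 0.6335, -0.0226,  0.0817]), np.float64(6.08), array([ 3.44, -0.05, -2.48]), array([-0.01,  0.06, -0.11]), 0.1996, 36.45)
2.8 False (array([ 0.6336, -0.0223,  0.0818]), np.float64(6.77), array([ 2.64,  1.84, -2.69]), array([ 0.25, -0.1 , -0.21]), 0.2027, 36.75)
3.5 False (array([ 0.6336, -0.0218,  0.0818]), np.float64(7.43), array([ 3.86,  5.34, -1.56]), array([ 0.6 , -0.27, -0.42]), 0.201, 37.05)
```

Run:
```python
from h import *
y=DY+np.radians(.7)
robot.movel(*bpose(*AX,.0815,y),vel=.01); print(bst())
for z in (.079,.077,.0755,.0745,.0735,.0725):
    hit=robot.movel(*bpose(*AX,z,y),vel=.01,contact_N=6); print(z,hit,bst())
    if hit: break
s=grab("scene"); cv2.imwrite("pics/s15a.png",cv2.resize(s["pixels"][155:225,260:360],None,fx=8,fy=8,interpolation=cv2.INTER_CUBIC))
```

```text
(array([ 0.6325, -0.0227,  0.0813]), np.float64(4.71), array([ 1.55, -0.08, -1.84]), array([-0.07,  0.15, -0.07]), 0.2019, 37.82)
0.079 False (array([ 0.6327, -0.0225,  0.0787]), np.float64(4.7), array([ 0.46,  0.11, -1.64]), array([-0.07,  0.25, -0.07]), 0.1985, 38.22)
0.077 False (array([ 0.6328, -0.0224,  0.0768]), np.float64(4.71), array([ 0.04,  0.52, -1.35]), array([-0.02,  0.19, -0.04]), 0.1935, 38.57)
0.0755 False (array([ 0.6329, -0.0225,  0.0754]), np.float64(4.7), array([ 0.11, -0.12, -2.5 ]), array([-0.03,  0.26, -0.05]), 0.1982, 38.87)
0.0745 False (array([ 0.6329, -0.0225,  0.0744]), np.float64(4.7), array([-0.13,  0.36, -2.11]), array([0.07, 0.32, 0.01]), 0.2013, 39.12)
0.0735 False (array([ 0.6332, -0.0225,  0.0737]), np.float64(4.7), array([-0.6 ,  1.06, -1.05]), array([-0.02,  0.22, -0.03]), 0.1932, 39.37)
0.0725 False (array([ 0.6334, -0.0225,  0.0731]), np.float64(4.7), array([-1.24,  0.49,  1.98]), array([0.04, 0.18, 0.02]), 0.2034, 39.62)
```

View pics/s15a.png

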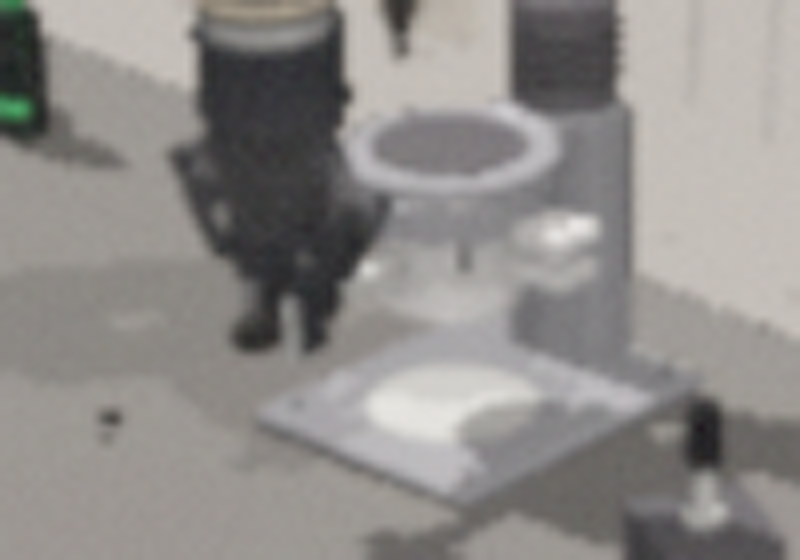

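Run:
```python
from h import *
robot.gripper_to(.5); robot.pause(.3)
p=robot.state()["eef_pos"]; q=robot.state()["tcp_rot"]
u=np.array([np.cos(DY),np.sin(DY),0])
robot.movel(p+[0,0,.09],q,vel=.1); 
robot.movel(p-.03*u+[0,0,.14],down(np.pi+DY),vel=.15)
s=grab("scene"); cv2.imwrite("pics/s16a.png",cv2.resize(s["pixels"][155:225,260:360],None,fx=8,fy=8,interpolation=cv2.INTER_CUBIC))
w=grab("wrist","w16"); np.save("pics/w16.npy",w,allow_pickle=True); print(robot.state()["time"])
```

```text
42.025
```

View pics/s16a.png

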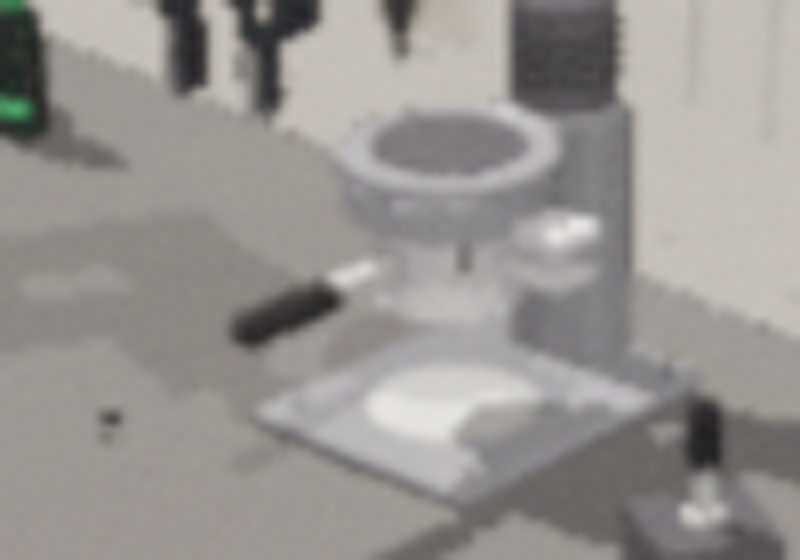

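View pics/w16.png

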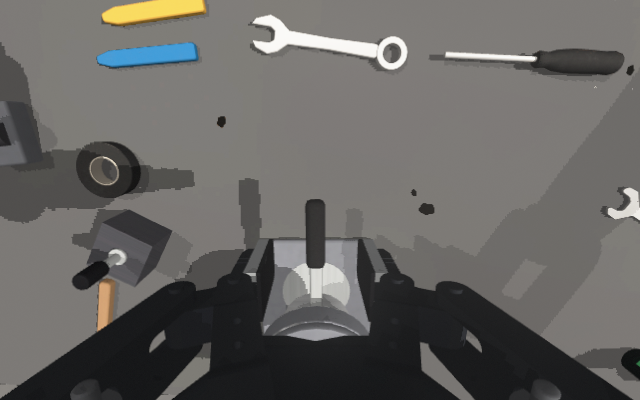

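Run:
```python
from h import *
w=np.load("pics/w16.npy",allow_pickle=True).item()
a=onplane(w,315.5,201,.113); b=onplane(w,316.5,267,.113); print(a,b,np.linalg.norm(a-b))
for p in (a,b):
    d=p[:2]-AX; ex=np.array([np.cos(DY),np.sin(DY)]); print(d@ex, d@np.array([-ex[1],ex[0]]))
# now go toward pin, look at dryer eye from above with yaw 0 
robot.move_pose([.56,-.18,.38],down(0.)); robot.gripper_to(.6)
w=grab("wrist","w17"); np.save("pics/w17.npy",w,allow_pickle=True); p=w["pixels"]; print(robot.state()["time"])
```

```text
[ 0.47883646 -0.03370852  0.113     ] [ 0.54220163 -0.02832138  0.113     ] 0.0635937559229438
-0.1545698689108562 -0.0004273165053590194
-0.09098326753017345 0.0005265793176241398
44.8667
```

View pics/w17.png

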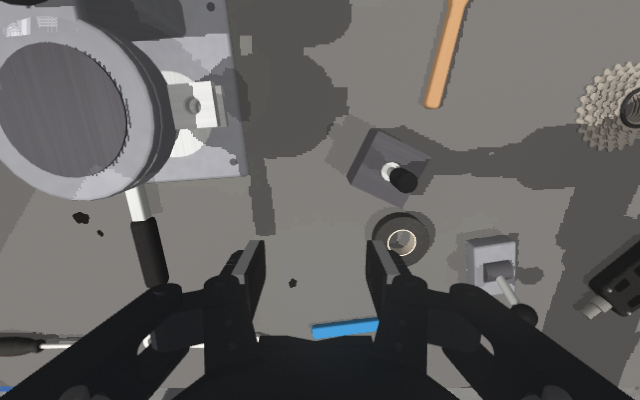

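Run:
```python
from h import *
w=np.load("pics/w17.npy",allow_pickle=True).item(); p=w["pixels"]
print(proj(w,[.5777,-.2555,.11]))
print(onplane(w,404,180.5,.11))
cv2.imwrite("pics/w17a.png",cv2.resize(p[120:220,340:440],None,fx=6,fy=6,interpolation=cv2.INTER_CUBIC))
cv2.imwrite("pics/w17b.png",cv2.resize(p[60:170,130:250],None,fx=5,fy=5,interpolation=cv2.INTER_CUBIC))
```

```text
[408.80001398 182.88318758]
[ 0.57967187 -0.25142967  0.11      ]
```

View pics/w17a.png

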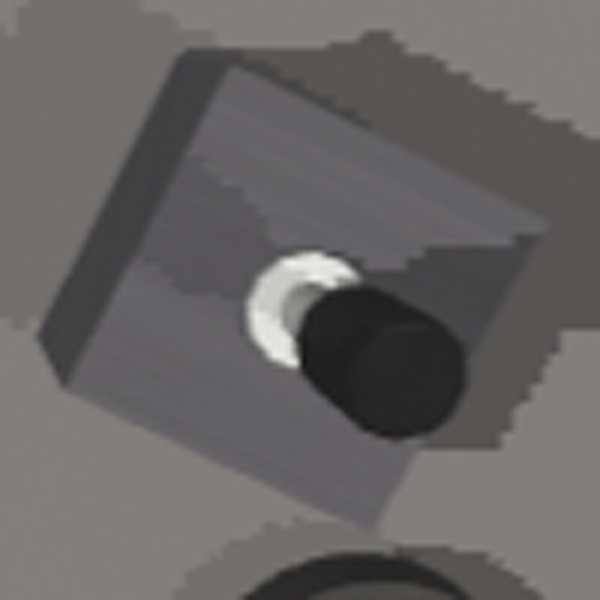

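View pics/w17b.png

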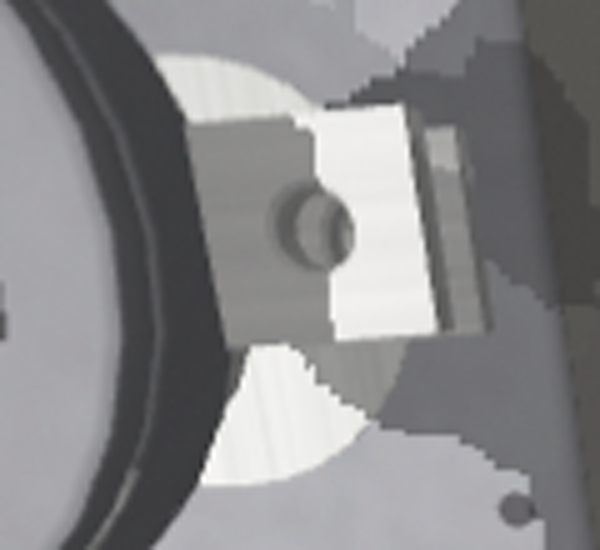

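Run:
```python
from h import *
w=np.load("pics/w17.npy",allow_pickle=True).item()
print("eye",onplane(w,130+314/5-.4,60+226/5-.4,.133))
q=down(np.pi/2+DY); P=[.5776,-.2554]
robot.move_pose([*P,.36],q)
zg=.004+.094+.155
print(robot.movel([*P,zg],q,vel=.1,contact_N=8),robot.state()["eef_pos"])
robot.gripper_to(0); s=robot.state(); print(s["opening"],s["contact_force"],s["eef_pos"])
robot.movel([*P,zg+.02],q,vel=.04); s=robot.state(); print(s["opening"],s["contact_force"],s["wrist_torque"])
robot.movel([*P,zg+.11],q,vel=.1); robot.pause(.2); s=robot.state(); print(s["opening"],s["contact_force"],s["eef_pos"],s["time"])
w=grab("wrist","w18"); np.save("pics/w18.npy",w,allow_pickle=True)
```

```text
eye [ 0.63734205 -0.09483125  0.133     ]
False [ 0.5780831  -0.25568522  0.2540531 ]
0.1904609589725534 [-0.66803178 -0.02074535  3.15364172] [ 0.57787333 -0.25554535  0.25385827]
0.1938911547372492 [ 0.00592379  1.22124033 -0.6814551 ] [ 0.01955569 -0.00652729 -0.01158142]
0.19220343629085423 [-0.65009473 -0.53665862 -0.1056356 ] [ 0.57735079 -0.25528527  0.36190057] 49.925
```

View pics/w18.png

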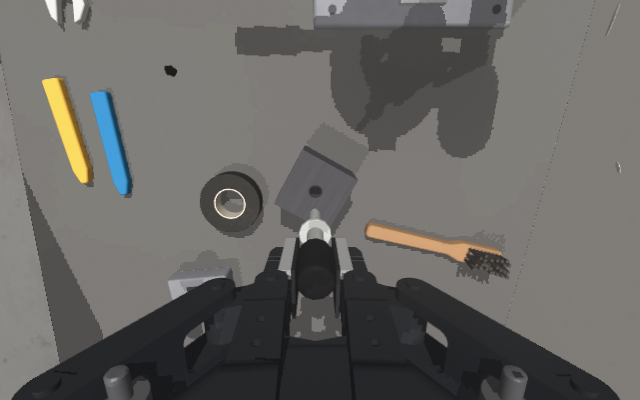

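Run:
```python
from h import *
w=np.load("pics/w18.npy",allow_pickle=True).item()
print(proj(w,[.57735,-.25529,.113]),proj(w,[.57735,-.25529,.123]))
cv2.imwrite("pics/w18a.png",cv2.resize(w["pixels"][190:300,270:360],None,fx=5,fy=5,interpolation=cv2.INTER_CUBIC))
```

```text
[315.12478815 212.0393646 ] [315.10104964 216.16207733]
```

View pics/w18a.png

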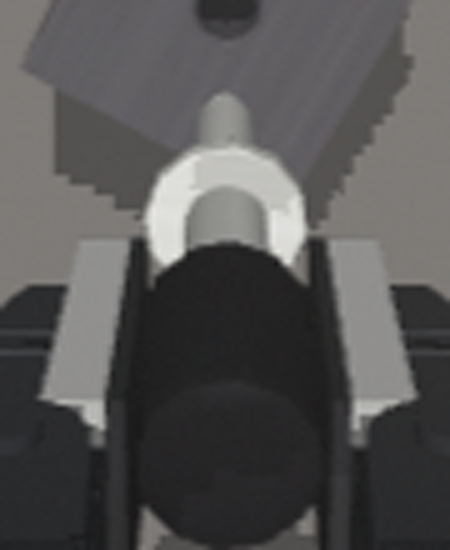

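Run:
```python
from h import *
q=down(np.pi/2+DY); E=np.array([.6373,-.0947])
robot.movel([.5774,-.2553,.43],q,vel=.2)
robot.move_pose([*E,.43],q); robot.movel([*E,.397],q,vel=.08); robot.pause(.2)
w=grab("wrist","w19"); np.save("pics/w19.npy",w,allow_pickle=True); s=robot.state(); print(s["eef_pos"],s["time"],proj(w,[*E,.133]),proj(w,[*s["eef_pos"][:2],s["eef_pos"][2]-.249]))
cv2.imwrite("pics/w19a.png",cv2.resize(w["pixels"][170:300,260:370],None,fx=4.5,fy=4.5,interpolation=cv2.INTER_CUBIC))
```

```text
[ 0.63753253 -0.09467725  0.39784224] 51.9917 [313.86661524 205.58166888] [314.1155882  211.42695151]
```

View pics/w19a.png

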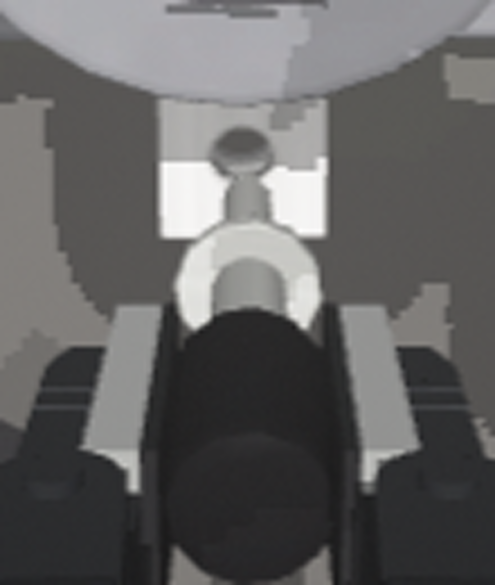

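View pics/w19.png

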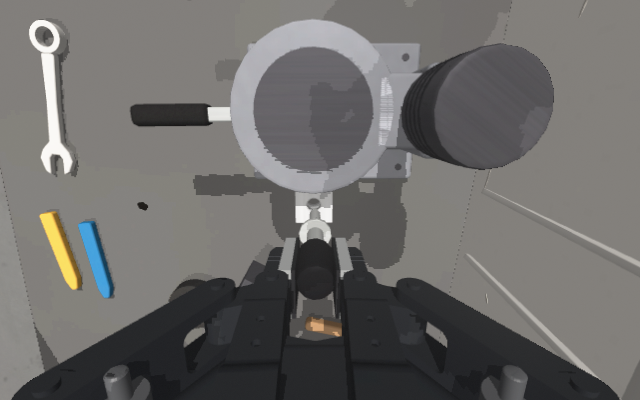

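Run:
```python
from h import *
q=down(np.pi/2+DY); E=np.array([.6373,-.0945])
for z in (.135,.125,.115,.105,.095,.089):
    hit=robot.movel([*E,z+.249-.0005],q,vel=.03,contact_N=6); s=robot.state(); print(z,hit,(s["eef_pos"]-[0,0,.249]).round(4),s["contact_force"].round(2),s["opening"].round(3),s["time"])
    if hit: break
```

```text
Traceback (most recent call last):
AttributeError: 'float' object has no attribute 'round'
```

Run:
```python
from h import *
q=down(np.pi/2+DY); E=np.array([.6373,-.0945])
for z in (.135,.125,.115,.105,.095,.089):
    hit=robot.movel([*E,z+.249-.0005],q,vel=.03,contact_N=6); s=robot.state(); print(z,hit,(s["eef_pos"]-[0,0,.249]).round(4),s["contact_force"].round(2),round(s["opening"],3),s["time"])
    if hit: break
```

```text
0.135 False [ 0.6374 -0.0945  0.1348] [ 0.1   0.48 -1.21] 0.189 52.8417
0.125 False [ 0.6372 -0.0945  0.124 ] [ 0.43 -0.16 -0.65] 0.194 53.325
0.115 False [ 0.6372 -0.0944  0.1141] [ 0.56 -0.51 -0.4 ] 0.187 53.8083
0.105 False [ 0.6372 -0.0945  0.1041] [-0.51  0.23 -0.72] 0.192 54.2917
0.095 False [ 0.6372 -0.0945  0.0941] [ 0.59  0.01 -0.1 ] 0.192 54.775
0.089 False [ 0.6372 -0.0945  0.0883] [-0.09 -0.35 -0.12] 0.192 55.125
```

Through both eyes with no contact; press to the collar.

Run:
```python
from h import *
q=down(np.pi/2+DY); E=np.array([.6373,-.0945])
hit=robot.movel([*E,.084+.249],q,vel=.01,contact_N=5); s=robot.state(); print(hit,(s["eef_pos"]-[0,0,.249]).round(4),s["contact_force"].round(2))
robot.gripper_to(.45); robot.pause(.2); p=robot.state()["eef_pos"]; robot.movel(p+[0,0,.09],q,vel=.1)
robot.pause(.2); w=grab("wrist","w20"); np.save("pics/w20.npy",w,allow_pickle=True); sc=grab("scene")
cv2.imwrite("pics/s20a.png",cv2.resize(sc["pixels"][155:225,260:360],None,fx=8,fy=8,interpolation=cv2.INTER_CUBIC)); print(robot.state()["time"])
```

```text
True [ 0.6374 -0.0945  0.0878] [-0.02 -0.    3.82]
57.2917
```

View pics/s20a.png

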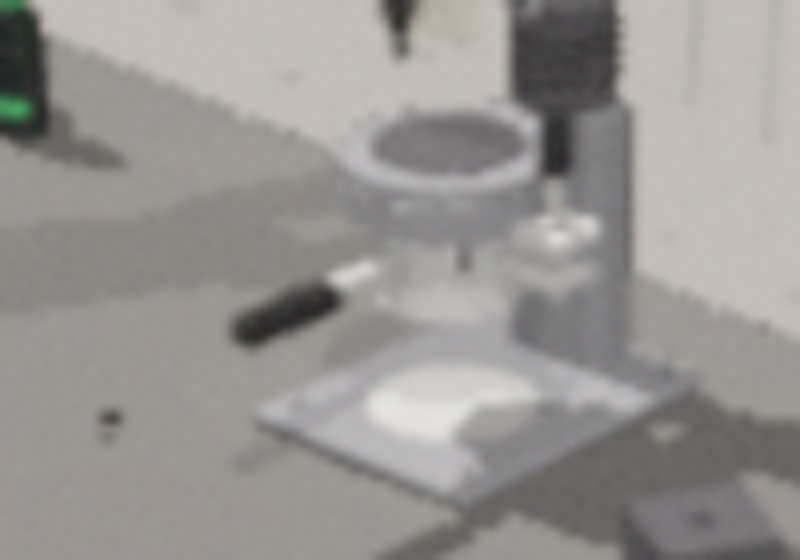

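View pics/w20.png

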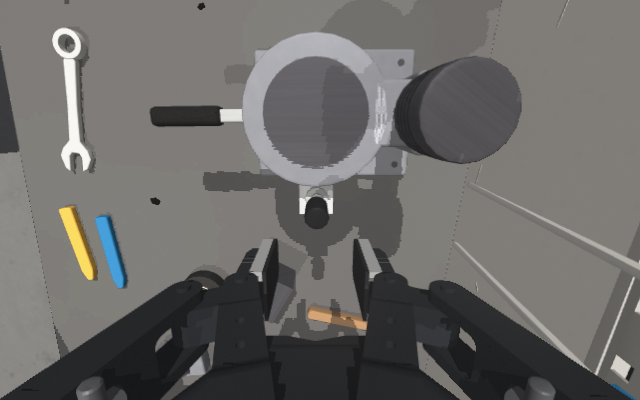

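Run:
```python
from h import *
w=np.load("pics/w20.npy",allow_pickle=True).item(); print("knob top exp",proj(w,[.6374,-.0945,.193]))
a=np.radians(9.5); u=np.array([np.cos(a),np.sin(a)]); H=np.array([.4537,-.3966]); q=down(a)
robot.movel([.58,-.13,.47],down(np.pi/2+DY),vel=.25)
robot.gripper_to(0)
robot.move_pose([*(H-.072*u),.36],q)
w=grab("wrist","w21"); np.save("pics/w21.npy",w,allow_pickle=True)
print(proj(w,[*(H-.029*u),.075]), robot.movel([*(H-.072*u),.238],q,vel=.15,contact_N=6), robot.state()["eef_pos"],robot.state()["time"])
```

```text
knob top exp [316.31627625 219.85167297]
[315.88493135 150.69034665] False [ 0.38320894 -0.40895397  0.23902031] 60.575
```

View pics/w21.png

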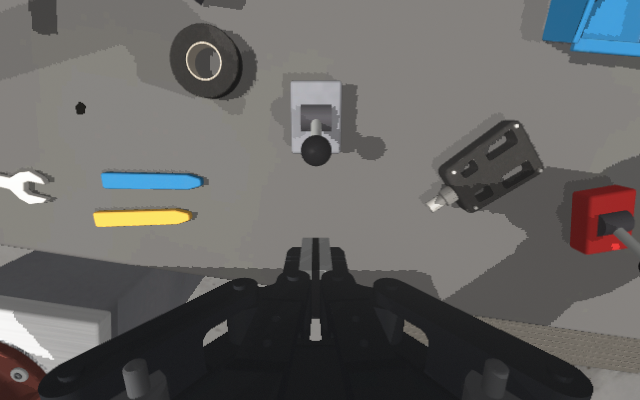

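Run:
```python
from h import *
a=np.radians(9.5); u=np.array([np.cos(a),np.sin(a)]); H=np.array([.4537,-.3966]); q=down(a)
for s_ in (-.03,-.01,.0,.005,.009,.013):
    hit=robot.movel([*(H+s_*u),.238],q,vel=.06,contact_N=8); s=robot.state(); print(s_,hit,((s["eef_pos"][:2]-H)@u).round(4),s["contact_force"].round(2))
    if hit: break
w=grab("wrist","w22")
p=robot.state()["eef_pos"][:2]; robot.movel([*(p-.02*u),.238],q,vel=.1); robot.movel([*(H-.07*u),.36],q,vel=.2)
w=grab("wrist","w23"); np.save("pics/w23.npy",w,allow_pickle=True); print(proj(w,[*(H+.029*u),.075]),robot.state()["time"])
```

```text
-0.03 False -0.0298 [-0.67 -0.11 -0.24]
-0.01 False -0.0095 [-0.33 -0.12  0.14]
0.0 False 0.0005 [ 0.46 -0.12 -0.48]
0.005 False 0.0036 [-6.2  -0.84  2.27]
0.009 False 0.0052 [-16.59  -3.54   7.05]
0.013 False 0.0068 [-25.52  -4.05  11.97]
[317.16916073  78.13847443] 64.3083
```

View pics/w23.png

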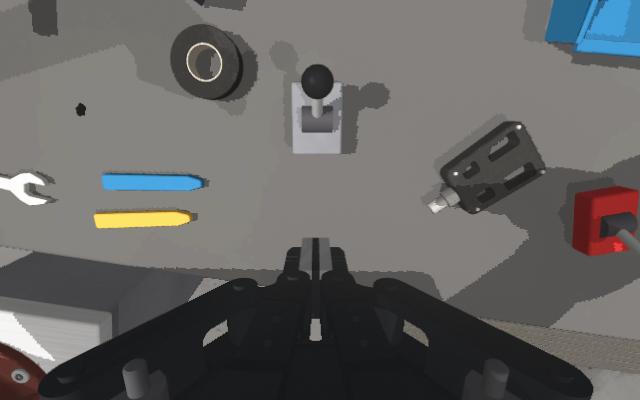

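Run:
```python
from h import *
w=np.load("pics/w23.npy",allow_pickle=True).item(); p=w["pixels"]
m=(p.max(2)<60).astype(np.uint8); m[:60]=0;m[110:]=0;m[:,:290]=0;m[:,345:]=0
n,l,st_,c=cv2.connectedComponentsWithStats(m); print(st_[1:],c[1:])
a=np.radians(9.5); u=np.array([np.cos(a),np.sin(a)]); H=np.array([.4537,-.3966])
for v in (80.5,82): X=onplane(w,317.5,v,.075); print(X,(X[:2]-H)@u)
cv2.imwrite("pics/w23a.png",cv2.resize(p[50:170,260:380],None,fx=5,fy=5,interpolation=cv2.INTER_CUBIC))
s=grab("scene"); cv2.imwrite("pics/s23a.png",cv2.resize(s["pixels"][150:270,260:390],None,fx=5,fy=5,interpolation=cv2.INTER_CUBIC))
```

```text
[[301  65  32  34 832]
 [324 107   8   2   8]] [[316.94831731  81.21394231]
 [327.5        107.125     ]]
[ 0.48063259 -0.39236128  0.075     ] 0.027262813979316337
[ 0.47954132 -0.39254675  0.075     ] 0.026155904453616766
```

View pics/w23a.png

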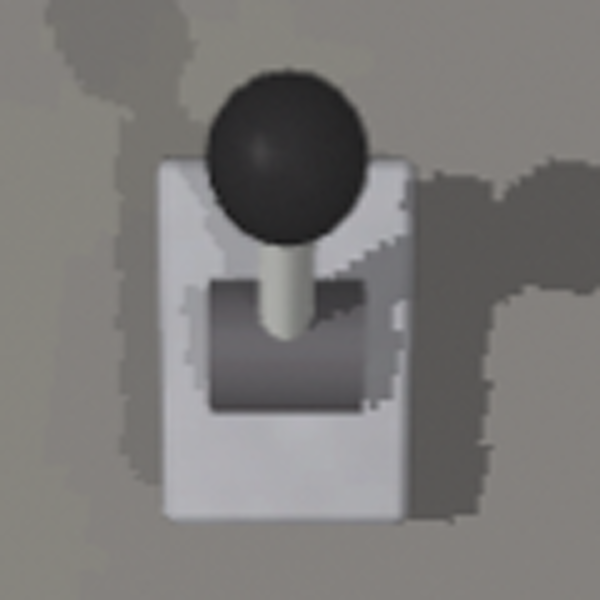

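View pics/s23a.png

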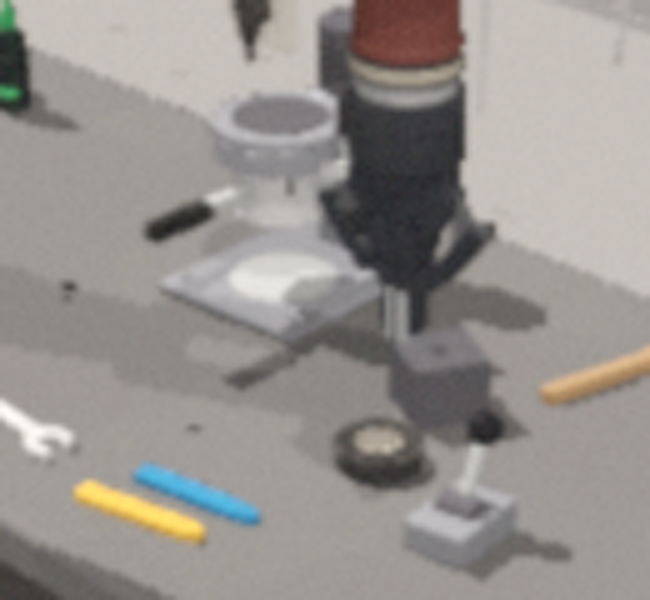

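Run:
```python
from h import *
robot.move_pose([.42,-.1,.45],down(0.))
w=grab("wrist","w24"); sc=grab("scene"); cv2.imwrite("pics/s24a.png",cv2.resize(sc["pixels"][155:225,260:360],None,fx=8,fy=8,interpolation=cv2.INTER_CUBIC)); print(robot.state()["time"])
```

```text
65.6833
```

View pics/w24.png

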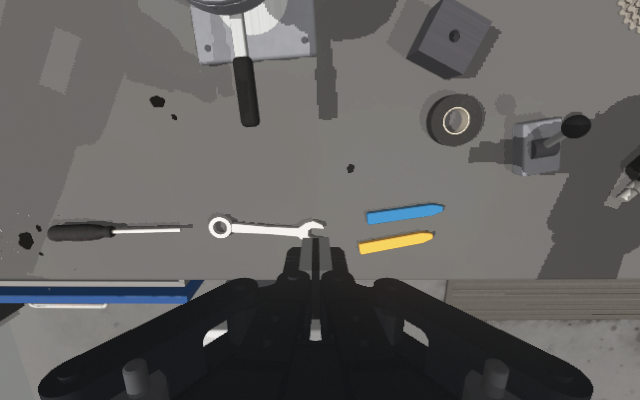

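View pics/s24a.png

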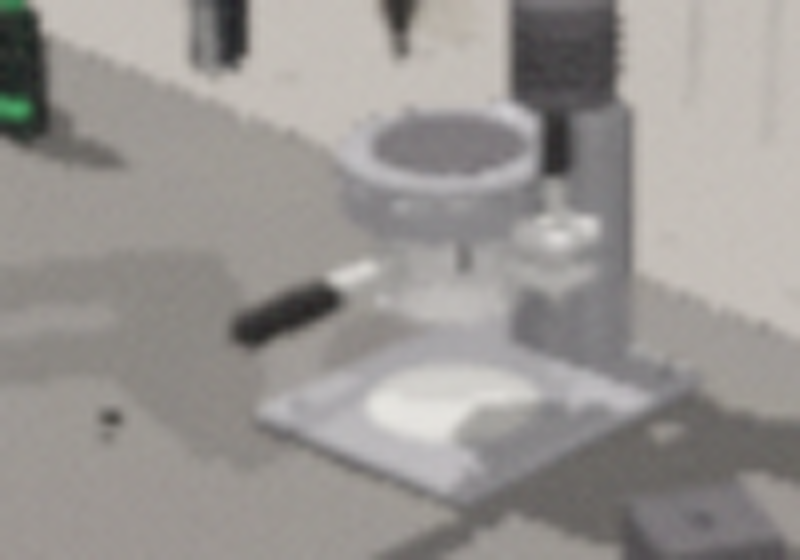

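The basket hangs in the head, the pin's collar sits on the eye, the switch leans to its on side, and no loose bearing is left on the bench. Handing in.

Run:
```python
from h import *
robot.sign_off(); print(robot.state()["time"])
```

```text
the job is handed in; nothing more can be done
the job is handed in; nothing more can be done
```

The job is finished and handed in, about 66 s into the 208 s allowed; sign-off gave no verdict.

- **Bearings:** I found two on the bench, a 30 mm and a 24 mm one, and put both in the basket. No third showed up in any view, including behind the dryer and around the switch.
- **Basket:** I turned it into the bayonet mouth until it met the stop, lowered it into the pockets and let go. It hangs by itself, with the handle within about 1 mm of the dryer's -x line. I did not measure its height after release; it was supported from below at about 73 to 74 mm by arm position.
- **Pin:** It went through both eyes without touching and stopped at its collar, with the tip about 45 mm below the top of the dryer eye.
- **Switch:** I pushed the grey box's lever against its stop with up to about 28 N; the red look-alike was not touched.

Two checks did not match exactly. The switch ball measured about 27 mm past the hinge instead of 29 mm, which works out to roughly 0.93 to 0.95 rad and is still above the required 0.85. The basket's grip appeared 3 to 6 mm further out from the head's axis than the drawing gives. I put that down to the assumed height and foreshortening, because the bore has only 3 mm of play.

The tape roll and the cone spanner were never touched; the arm was clear of everything at hand-in.

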